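Run a batch of toggles in the bayonet-lid polishing tumbler

ROBOT

A 6-joint arm with a two-finger parallel gripper is mounted at the origin on the work surface. World frame = base frame: x ahead of the robot, y to its left, z up, the work surface at z = 0. Lengths are in m, angles in rad, forces in N, time in s.
With the tool pointing down it reaches from about 0.35 to 0.875 m from the base axis. Payload 4.2 kg.
Tool frame: the origin (TCP) lies midway between the tips of the shut fingers; the grasp point (between the pads) lies 19 mm behind it; z points along the fingers, x is the direction in which the jaws open and shut, and the axes are right-handed (so a half turn about z gives the same grasp; the last joint's range is limited). The gripper opens to 87 mm and grips with 3 to 60 N. Pads are 19 mm wide; open, the fingers measure 117 mm over their backs; the gripper's body (75 mm by 190 mm) begins 51 mm behind the grasp point.
Start: joints at [1.39, 0.385, 0.008, 0, -1.194, -0.259], TCP at [0.266, 0.566, 0.223] pointing down, gripper open.
Joint ranges: [-3.14, 3.14], [-1.21, 2.06], [-1.07, 1.41], [-3.16, 2.05], [-2.99, -0.16], [-3.1, 3.1]. Speed limits (rad/s): [2.79, 2.79, 3.14, 3.14, 3.14, 3.14].

INTERFACE

Orientations are given as a rotation vector (axis times angle).
In Python, from plant import bot, viewer gives the robot as it stands. The module is installed in compiled form; this text tells all that it offers.
- The arm moves only by the tool send_rows, never from a script. Its argument "moves" is text: rows parted by semicolons, each of 4 numbers parted by spaces: the shift along the tool's x, y, z in mm, then the turn about the tool's z in rad. In form: tx ty tz turn; .... A call has 1 to 10 rows; each row shifts and turns the pose as measured when the row begins, along the tool's axes as they then stand; what a row does not reach is not made up. A row lasts 1/10 s, in which the tool goes at most 50 mm and 8.59 degrees, less where a joint would pass 70% of its speed; a pose out of reach is approached as far as the arm can. A call with a gripper value outside its range is refused whole. "claw" is the closure, from 0 (fully open) to 1 (shut), set as the call begins (left out, the last holds). The fingers move at their own pace and stop on an object; the grip force is fixed at half the most. Time passes only in rows, so rows that do not move let the fingers close. It gives the time, the measured TCP pose, the force and the opening at its end, in the units of the state.
- bot.sense(): the state, without advancing time (a new reading comes with each control period).
- viewer.get_image(name): name is "scene" or "top"; returns the picture (480x640x3 uint8, red, green, blue); there is no depth.
- viewer.camera_model(name): a dict with "fx", "fy", "cx", "cy" (pixels), "xyz" and "rotation" of the camera in the world. Camera axes: x right, y up, looking along -z (the intrinsics and any distortion apply to the point x, -y, -z); pixel columns grow to the right and rows downward; lengths in m; the calibration is good to about 2 mm. A picture is of the moment at which its call begins. camera_model takes no time and is no camera call.
- bot.sign_off(): hands the job in, once; it reports no verdict.
Trained networks look in the newest picture that a camera, given by its name, has taken for a name from the list of things; names that differ only in an ending like _2 or _b are one class to them, and where a whole thing is asked for, a point or a joint stands for the part that bears it (a point fixed in the world has none). Each returns a list of dicts, best first, with "conf" (0 to 1); they miss things now and then, are a little off and sometimes report something else, mostly with a low value. They report only what shows in the picture. A call takes as long as a camera call. They do not tell look-alikes from the thing itself.
- viewer.recognise(camera, query): "location" ([column, row] in pixels, amid what is visible of it).
The state is a dict: "time_s": time; "qpos": joint angles; "dq": joint speeds; "tau": joint torques, N m; "position": TCP position; "orientation": TCP orientation; "contact_force": force on the tool from outside, world axes, zero at the start; "torque": the same for the moment, N m; "gripper_width": opening from 0.0 (shut) to 1.0 (fully open).
Only numpy, scipy, OpenCV 4.12 (cv2) and the standard library are available. Lean on these libraries where they do the work, as an engineer would, in place of code of your own. Each camera call takes 0.05 s, during which the arm holds its last target.

TASK

Polish the wooden coat toggles: unlock the tumbler's lid (press it down and turn it anticlockwise), lift it off and lay it lugs down on the bench, then move every toggle from the cardboard box into the drum and leave the buttons and the buckle in the box. Put the lid back, lugs down through the slots, press it down against its spring and turn it clockwise about a quarter turn to the stop so that it locks, and only then flip the tumbler's switch over to on. Leave the wax tin and the thread spool where they stand.

Things in the scene. Friction and masses are not known exactly. Their poses are not given: they have to be found in the camera images.
- toggle1_mid (a point): Centre of a coat toggle: brown wood, 60 mm long (along its own x), 22 mm wide and 22 mm high with a grooved waist 8 mm wide and 17 mm thick in the middle and ends tapering to 17 mm; 25 g. Lies in the cardboard box at the start; three to five are present (the absent read None from the start).
- toggle2_mid (a point): Centre of a coat toggle: brown wood, 60 mm long (along its own x), 22 mm wide and 22 mm high with a grooved waist 8 mm wide and 17 mm thick in the middle and ends tapering to 17 mm; 25 g. Lies in the cardboard box at the start; three to five are present (the absent read None from the start).
- toggle3_mid (a point): Centre of a coat toggle: brown wood, 60 mm long (along its own x), 22 mm wide and 22 mm high with a grooved waist 8 mm wide and 17 mm thick in the middle and ends tapering to 17 mm; 25 g. Lies in the cardboard box at the start; three to five are present (the absent read None from the start).
- toggle4_mid (a point): Centre of a coat toggle: brown wood, 60 mm long (along its own x), 22 mm wide and 22 mm high with a grooved waist 8 mm wide and 17 mm thick in the middle and ends tapering to 17 mm; 25 g. Lies in the cardboard box at the start; three to five are present (the absent read None from the start).
- toggle5_mid (a point): Centre of a coat toggle: brown wood, 60 mm long (along its own x), 22 mm wide and 22 mm high with a grooved waist 8 mm wide and 17 mm thick in the middle and ends tapering to 17 mm; 25 g. Lies in the cardboard box at the start; three to five are present (the absent read None from the start).
- button1_mid (a point): Centre of a large round black cloak button, 56 mm across, 11 mm thick, lying in the box; stays there.
- button2_mid (a point): Centre of a large round wooden cloak button, 50 mm across, 11 mm thick, lying in the box; stays there.
- buckle_mid (a point): Centre of a rectangular brass belt buckle, an open frame 56 x 48 x 8 mm, lying in the box; stays there.
- box_floor (a point): Middle of the inner floor (4 mm above the bench) of the open shallow cardboard box, fixed, 225 mm along its x, 330 mm along its y, walls 4 mm thick, rim 40 mm above the bench. Box and tumbler change sides from start to start.
- tumbler: Bench polishing tumbler, fixed; origin on the bench under the middle of its drum, z up. Round aluminium drum, 166 mm across at the rim; inner floor 56 mm, rim 165 mm above the bench, 136 mm wide inside, with a cone 52 mm across and 43 mm high in the middle of the floor. On its -x side, 138 mm from the drum's axis, a grey motor housing 95 mm high carries the switch on top. Nothing in the drum may stand higher than 20 mm below the rim, or the lid will not go down.
- mouth (a point): Centre of the drum's mouth, on the drum's axis at rim height, axes as the tumbler's. A steel collar inside the rim narrows the mouth to 105 mm. It has two slots 30 mm wide for the lid's lugs, at the tumbler's +x and -x (between paired black pips on the rim); a broad pip 80 degrees clockwise of each slot marks where the lug stops when locked.
- seal (a joint): Sinking of the black sprung seal ring round the mouth (127 to 140 mm across), m: 0 free, standing 8 mm above the rim; 0.008 flush with it. 1.8 N per mm.
- lid_grip (a point): Centre of the lid's black bar handle (76 long x 18 wide x 30 mm high); z up through the lid, x along the bar and in line with the two lugs. It is 42 mm above the underside of the lugs, 16.5 mm above the top of the lid's disc, 13.5 mm below the bar's top. The lid, 220 g, sits locked on the drum at the start; free bench to lay it on lies between box and tumbler. Locked, this point is about 30.5 mm above the mouth.
- lid_lugs (a point): Centre of the lid's underside. Aluminium disc 148 mm across, 8 mm thick, its underside 17.5 mm above this point; below it a plug 97 mm across with two opposite lugs at its foot (20 mm wide, 6 mm thick, 120 mm over both). On the drum: lugs lying on the collar beside the slots put this point at mouth height; lugs through the slots and lid resting on the seal ring, about 10.5 mm below it.
- lock_mark (a point): The broad pip on the rim at one of the two locked places, 80 degrees clockwise of the +x slot. The lid turns only when its underside is 14 to 17.5 mm below the mouth (pressed down 3.5 mm or more from resting on the ring, 6 to 12 N); it turns clockwise seen from above, up to a stop at 80 degrees, where the ring lifts it 2.5 mm into notches (underside about 11.5 mm below the mouth).
- switch_tip (a point): Centre of the 20 mm black ball at the end of the tumbler's switch lever (48 mm long, 109 mm above the bench at its pivot) on top of the motor housing. Off: the lever leans 0.5 rad to the tumbler's +y side; on: 0.5 rad to its -y side. About 3 N at the ball flips it, and it stays where it is left.
- switch (a joint): Switch lever angle: 0 off, 1.0 on (rad).
- wax_tin: Steel tin of wax, 76 mm across, 28 mm high, standing on the bench; origin at its underside. Leave it.
- spool: Wooden thread spool with blue thread, 44 mm across, 55 mm high, standing on the bench; origin at its underside. Leave it.
Not all that is in view belongs to the job. What is shaped like the part that bears toggle1_mid but pink, purple or white is not meant.

How it is judged:
By the outcome, as a careful person would: the job done as asked, in the order asked, and still so for the second after the job is handed in, with the robot touching nothing.
Of toggle1, toggle2, toggle3, toggle4, toggle5 only 3 to 5 are there at a start; the rules pass over those that are not, and their reading is None.
At some moment in a run one of toggle1, toggle2, toggle3, toggle4, toggle5 may be knocked a few centimetres aside while the robot is not near it.
Once in a run the grip may slacken for a moment while it holds something.
It also fails if it takes over 210 s, if anything falls off the work surface, if the arm or the gripper's body presses on something with over 40 N, if the wrist force passes 120 N, or if a joint passes its speed limit or range.

## Working session

There is one attempt and no reset: what is moved stays moved. The work goes in short steps, Python scripts to look and compute and a tool call to move; the robot and the scene stay as the last step left them, time stands still between calls to the robot, and variables do not carry over. Pictures are saved under pics/ and viewed, and the job is handed in when it is done.

Besides the shell and the picture viewer there is one more tool, called after ">>>" as name(argument=value, ...) on one line, values as JSON. send_rows: Moves the arm, as the interface text tells. Its arguments: {"type":"object","properties":{"moves":{"type":"string"},"claw":{"type":"number"}},"required":["moves"]}

```bash
mkdir -p pics; ls; cat > h.py <<'E'
import numpy as np, cv2
from plant import bot, viewer
from scipy.spatial.transform import Rotation as R
def snap(cam,name):
    im=viewer.get_image(cam); cv2.imwrite(f'pics/{name}.png',cv2.cvtColor(im,cv2.COLOR_RGB2BGR)); return im
def cm(cam):
    m=viewer.camera_model(cam); r=np.array(m['rotation'])
    if r.shape!=(3,3): r=R.from_rotvec(r).as_matrix() if r.size==3 else r.reshape(3,3)
    return m,r,np.array(m['xyz'])
def ray(cam,px):
    m,r,c=cm(cam)
    d=np.array([(px[0]-m['cx'])/m['fx'],-(px[1]-m['cy'])/m['fy'],-1.0])
    return c,r@d
def atz(cam,px,z):
    c,d=ray(cam,px); return c+d*(z-c[2])/d[2]
def proj(cam,p):
    m,r,c=cm(cam); q=r.T@(np.array(p)-c)
    return np.array([m['cx']+m['fx']*q[0]/-q[2], m['cy']-m['fy']*q[1]/-q[2]])
def tri(pa,pb):
    c1,d1=ray('scene',pa);c2,d2=ray('top',pb)
    A=np.array([d1,-d2]).T; s=np.linalg.lstsq(A,c2-c1,rcond=None)[0]
    a=c1+d1*s[0];b=c2+d2*s[1]; return (a+b)/2,np.linalg.norm(a-b)
E
python3 - <<'E'
from h import *
for c in('scene','top'):
    snap(c,c+'0'); print(viewer.camera_model(c))
print(bot.sense())
E
```

```text
pics
{'fx': 522.640560540851, 'fy': 522.640560540851, 'cx': 313.57034102676397, 'cy': 248.5697320760127, 'xyz': array([ 1.2349024 , -0.48361825,  0.86756622]), 'rotation': array([0.79215355, 0.41247751, 0.87798492])}
{'fx': 607.7014828069703, 'fy': 607.7014828069703, 'cx': 328.8755833253459, 'cy': 243.06086813108837, 'xyz': array([0.41182211, 0.02794246, 1.65208124]), 'rotation': array([ 0.06957296, -0.05044836, -1.58315912])}
{'time_s': 0.1, 'qpos': array([ 1.38960085e+00,  3.85507109e-01,  6.79393188e-03, -4.29022725e-04,
       -1.19402814e+00, -2.58628126e-01]), 'dq': array([-0.00118227, -0.00193596,  0.00218301,  0.00372639, -0.00079086,
        0.000428  ]), 'tau': array([-1.39750970e-03, -3.91691351e+01,  1.87933266e+01,  4.23194826e+00,
        1.34390275e-02, -7.46448723e-05]), 'position': array([0.26585541, 0.565051  , 0.22156562]), 'orientation': array([ 1.68227397e+00, -2.65130508e+00,  1.81595604e-03]), 'contact_force': array([ 0.36820578, -0.53813162, -0.15749875]), 'torque': array([ 0.03126169, -0.0145956 , -0.0069327 ]), 'gripper_width': 1.0002979156192775}
```

View pics/scene0.png

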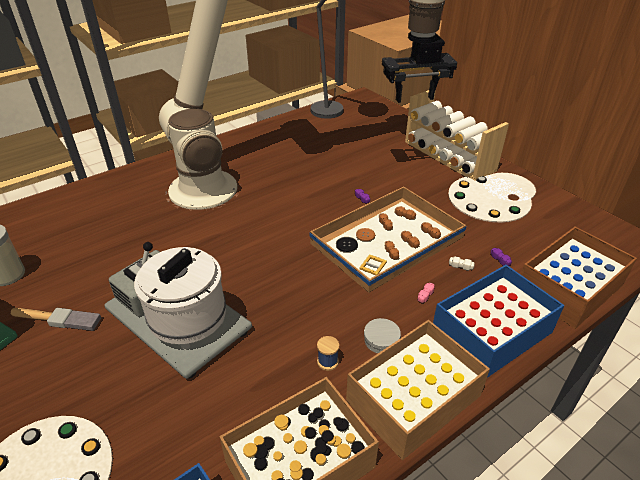

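View pics/top0.png

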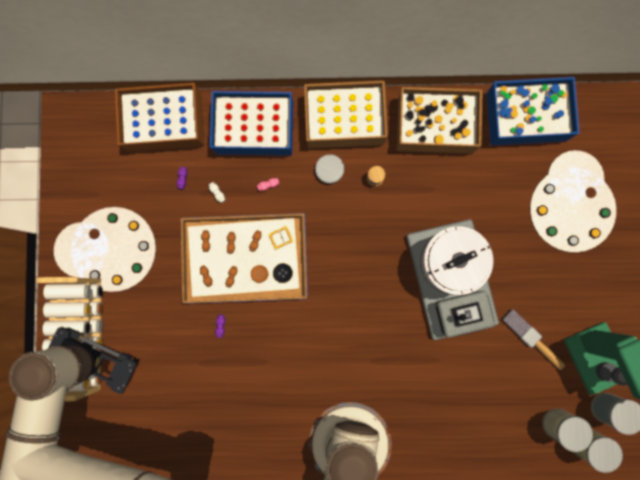

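```bash
python3 - <<'E'
from h import *
for q in ['toggle1_mid','lid_grip','tumbler','switch_tip','lock_mark','box_floor','mouth','wax_tin','spool']:
  for c in('scene','top'):
    r=viewer.recognise(c,q)
    print(q,c,[(np.round(x['location'],1).tolist(),round(x['conf'],2)) for x in r])
E
python3 - <<'E'
import cv2
a=cv2.imread('pics/top0.png');b=cv2.imread('pics/scene0.png')
cv2.imwrite('pics/z1.png',cv2.resize(a[205:355,380:530],None,fx=4,fy=4,interpolation=cv2.INTER_CUBIC))
cv2.imwrite('pics/z2.png',cv2.resize(a[205:315,170:320],None,fx=5,fy=5,interpolation=cv2.INTER_CUBIC))
cv2.imwrite('pics/z3.png',cv2.resize(b[230:380,100:260],None,fx=4,fy=4,interpolation=cv2.INTER_CUBIC))
E
```

```text
toggle1_mid scene [([426.4, 288.5], 0.78), ([497.0, 255.5], 0.72), ([430.1, 227.6], 0.63), ([460.9, 260.4], 0.58), ([356.9, 195.5], 0.53)]
toggle1_mid top [([215.7, 325.9], 0.69), ([180.1, 178.9], 0.64), ([215.3, 193.2], 0.58), ([204.1, 237.7], 0.48), ([261.3, 184.3], 0.47), ([457.3, 258.0], 0.32)]
lid_grip scene [([176.8, 274.8], 0.66)]
lid_grip top [([456.0, 258.1], 0.74), ([255.8, 274.7], 0.63)]
tumbler scene [([180.5, 320.4], 0.85)]
tumbler top [([447.9, 295.8], 0.7), ([330.6, 167.8], 0.43)]
switch_tip scene [([384.0, 221.5], 0.63), ([143.8, 247.1], 0.45)]
switch_tip top [([461.9, 317.3], 0.43)]
lock_mark scene [([180.9, 318.5], 0.77)]
lock_mark top [([444.6, 298.4], 0.89), ([258.2, 273.2], 0.22)]
box_floor scene [([385.8, 235.2], 0.76), ([366.5, 236.4], 0.35)]
box_floor top [([244.1, 259.2], 0.62)]
mouth scene [([180.2, 320.4], 0.98)]
mouth top [([449.8, 297.5], 0.82), ([240.3, 257.5], 0.21)]
wax_tin scene [([380.0, 334.9], 0.91), ([373.2, 267.7], 0.57)]
wax_tin top [([330.9, 168.1], 0.98), ([244.2, 260.1], 0.56)]
spool scene [([322.4, 352.9], 0.73), ([345.3, 246.3], 0.2)]
spool top [([377.5, 175.7], 0.69)]
```

View pics/z1.png

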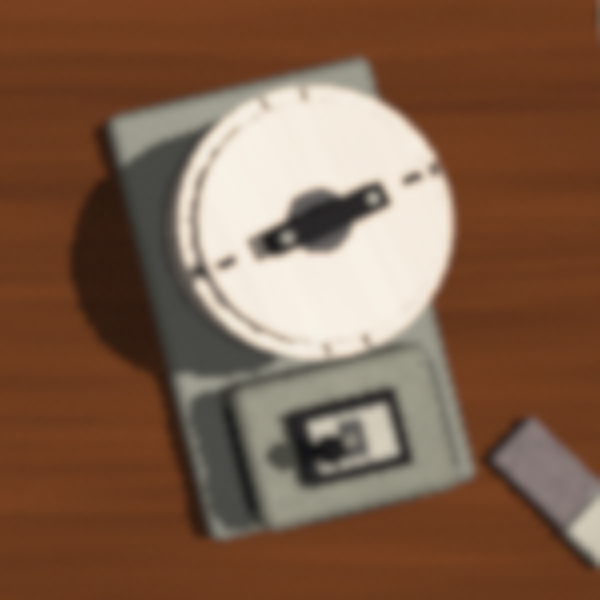

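View pics/z2.png

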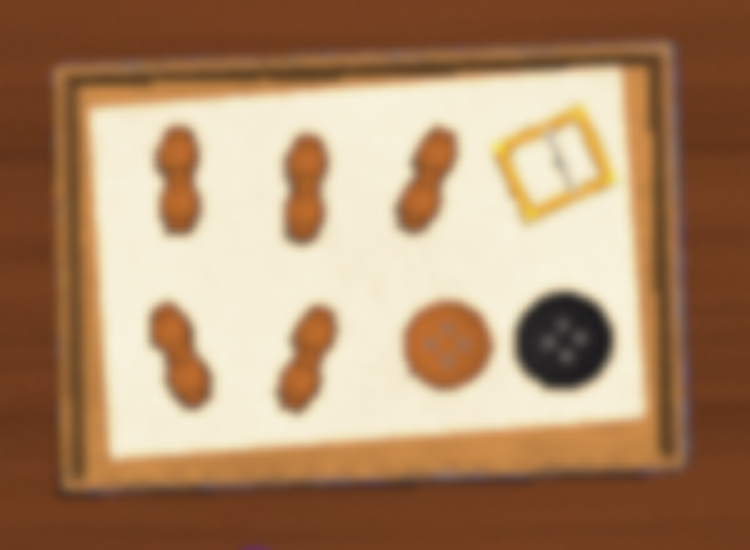

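View pics/z3.png

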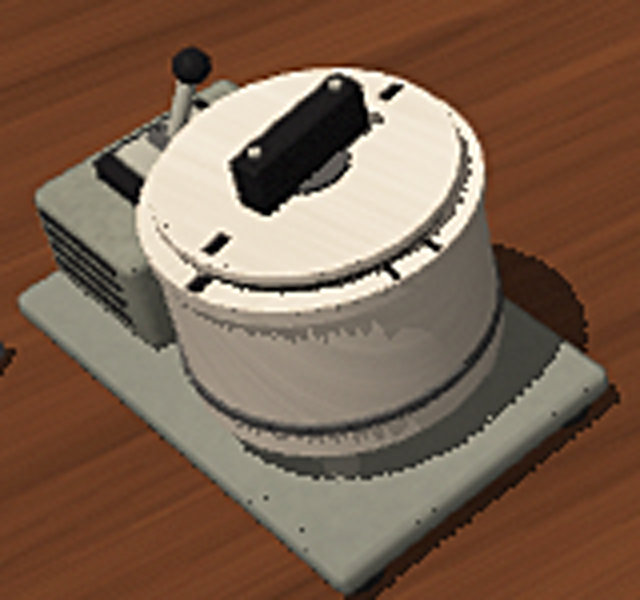

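```bash
python3 - <<'E'
from h import *
Z=lambda x,y:(380+x/4,205+y/4)
S=lambda x,y:(100+x/4,230+y/4)
a=atz('top',Z(287,237),.209);b=atz('top',Z(373,200),.209);print('top screws',a,b,(a+b)/2,np.degrees(np.arctan2(*(b-a)[1::-1])),np.linalg.norm(a-b))
a=atz('scene',S(255,152),.209);b=atz('scene',S(340,80),.209);print('sc screws',a,b,(a+b)/2,np.degrees(np.arctan2(*(a-b)[1::-1])),np.linalg.norm(a-b))
a=atz('top',Z(285,96.5),.165);b=atz('top',Z(346,346),.165);print('slots',a,b,(a+b)/2,np.degrees(np.arctan2(*(a-b)[1::-1])),np.linalg.norm(a-b))
a=atz('top',Z(200,270),.165);b=atz('top',Z(435,169),.165);print('locks',a,b,(a+b)/2,np.degrees(np.arctan2(*(b-a)[1::-1])),np.linalg.norm(a-b))
a=atz('scene',S(392,272),.165);b=atz('scene',S(432,242),.165);print('sc slots',(a+b)/2)
print('sc lock',atz('scene',S(203,284),.165))
print('ball',tri(S(192,66),Z(285,458)), tri(S(192,66),Z(330,448)))
# rim extents lid
p=[Z(172,230),Z(456,220),Z(310,84),Z(318,360)]
for q in p: print(atz('top',q,.165))
T=lambda x,y:(170+x/5,205+y/5)
for n,(x,y) in dict(t1=(179,180),t2=(305,188),t3=(427,180),t4=(180,355),t5=(307,358)).items(): print(n,atz('top',T(x,y),.015))
for (x,y) in [(53,65),(675,42),(688,468),(62,492)]: print('rim',atz('top',T(x,y),.04))
E
```

```text
top screws [ 0.46788583 -0.2457033   0.209     ] [ 0.4891428 -0.2971668  0.209    ] [ 0.47851432 -0.27143505  0.209     ] -67.55695284442388 0.055680798025334044
sc screws [ 0.48877383 -0.29300318  0.209     ] [ 0.46514095 -0.23864538  0.209     ] [ 0.47695739 -0.26582428  0.209     ] -66.502270026314 0.05927295096392264
slots [ 0.55574897 -0.25524426  0.165     ] [ 0.40283503 -0.28797303  0.165     ] [ 0.479292   -0.27160865  0.165     ] 12.08096520702224 0.15637724845932222
locks [ 0.45016653 -0.2005426   0.165     ] [ 0.50996064 -0.34544572  0.165     ] [ 0.48006358 -0.27299416  0.165     ] -67.57656148521906 0.15675538076394355
sc slots [ 0.55117282 -0.25064535  0.165     ]
sc lock [ 0.50922093 -0.3369264   0.165     ]
ball (array([ 0.33058845, -0.26338273,  0.13879766]), np.float64(0.01990118659967318)) (array([ 0.34137495, -0.27739698,  0.15300505]), np.float64(0.0031970586410756644))
[ 0.47480087 -0.18409305  0.165     ]
[ 0.47860375 -0.35719699  0.165     ]
[ 0.56323418 -0.27075229  0.165     ]
[ 0.39456842 -0.27074441  0.165     ]
t1 [0.54723587 0.38046151 0.015     ]
t2 [0.54194876 0.31204256 0.015     ]
t3 [0.54538512 0.24586044 0.015     ]
t4 [0.45249721 0.37966334 0.015     ]
t5 [0.44998745 0.3110038  0.015     ]
rim [0.60788151 0.44288921 0.04      ]
rim [0.61550394 0.10954049 0.04      ]
rim [0.38869506 0.10487441 0.04      ]
rim [0.38019763 0.4367663  0.04      ]
```

```bash
cat >> h.py <<'E'
def st(p=True):
    s=bot.sense(); r=R.from_rotvec(s['orientation']).as_matrix(); th=np.degrees(np.arctan2(r[1,0],r[0,0]))
    if p: print('t %.1f'%s['time_s'],'pos',np.round(s['position']*1000,1),'th %.2f'%th,'tz',np.round(r[:,2],3),'F',np.round(s['contact_force'],1),'T',np.round(s['torque'],2),'w %.3f'%s['gripper_width'],'q6 %.2f'%s['qpos'][5])
    return s,r,th
def plan(x,y,z,th=None,n=None):
    """mm, deg"""
    s,r,t0=st()
    p=s['position']*1000; d=np.array([x,y,z])-p
    dth=0 if th is None else (th-t0+180)%360-180
    turn=-np.radians(dth)
    k=n or int(max(1,np.ceil(np.linalg.norm(d)/45),np.ceil(abs(turn)/.14)))
    out=[]
    c=r.copy()
    for i in range(k):
        v=c.T@(d/k); out.append('%.1f %.1f %.1f %.3f'%(*v,turn/k)); c=c@R.from_rotvec([0,0,turn/k]).as_matrix()
    print(k,'; '.join(out))
E
python3 - <<'E'
from h import *
plan(266,565,310,n=2)
plan(478,-270,310,-157.6)
E
```

```text
t 1.0 pos [266.1 565.5 222.6] th -115.20 tz [-0.  0. -1.] F [-0.5  0.  -1. ] T [-0.    0.01  0.04] w 0.999 q6 -0.26
2 0.2 -0.1 -43.7 -0.000; 0.2 -0.1 -43.7 -0.000
t 1.0 pos [266.1 565.5 222.6] th -115.20 tz [-0.  0. -1.] F [-0.5  0.  -1. ] T [-0.    0.01  0.04] w 0.999 q6 -0.26
20 33.3 -27.4 -4.4 0.037; 32.3 -28.6 -4.4 0.037; 31.2 -29.8 -4.4 0.037; 30.1 -30.9 -4.4 0.037; 28.9 -32.0 -4.4 0.037; 27.7 -33.0 -4.4 0.037; 26.4 -34.0 -4.4 0.037; 25.2 -35.0 -4.4 0.037; 23.9 -35.9 -4.4 0.037; 22.5 -36.8 -4.4 0.037; 21.1 -37.6 -4.4 0.037; 19.7 -38.3 -4.4 0.037; 18.3 -39.0 -4.4 0.037; 16.8 -39.7 -4.4 0.037; 15.4 -40.3 -4.4 0.037; 13.9 -40.8 -4.4 0.037; 12.3 -41.3 -4.4 0.037; 10.8 -41.7 -4.4 0.037; 9.3 -42.1 -4.4 0.037; 7.7 -42.4 -4.4 0.037
```

>>> send_rows(moves="0 0 -44 0; 0 0 -44 0; 33 -27 0 0.037; 32 -29 0 0.037; 31 -30 0 0.037; 30 -31 0 0.037; 29 -32 0 0.037; 28 -33 0 0.037; 26 -34 0 0.037; 25 -35 0 0.037", claw=0.3)

```text
time_s: 2.0
position: [0.3516, 0.2243, 0.3136]
orientation: [-1.267, 2.872, -0.001]
contact_force: [1.9, -0.1, 0.3]
gripper_width: 0.704
```

```bash
python3 - <<'E'
from h import *
plan(478,-270,300,-157.6)
E
```

```text
t 2.0 pos [351.6 224.3 313.6] th -132.38 tz [ 0.003  0.    -1.   ] F [ 1.9 -0.1  0.3] T [-0.02 -0.13  0.05] w 0.704 q6 -0.13
12 23.3 -35.5 1.1 0.037; 22.0 -36.4 1.1 0.037; 20.7 -37.2 1.1 0.037; 19.3 -37.9 1.1 0.037; 17.9 -38.6 1.1 0.037; 16.5 -39.2 1.1 0.037; 15.0 -39.8 1.1 0.037; 13.5 -40.3 1.1 0.037; 12.1 -40.8 1.1 0.037; 10.5 -41.2 1.1 0.037; 9.0 -41.5 1.1 0.037; 7.5 -41.8 1.1 0.037
```

>>> send_rows(moves="23 -36 1 0.037; 22 -36 1 0.037; 21 -37 1 0.037; 19 -38 1 0.037; 18 -39 1 0.037; 16 -39 1 0.037; 15 -40 1 0.037; 14 -40 1 0.037; 12 -41 1 0.037; 10 -41 1 0.037")

```text
time_s: 3.0
position: [0.4552, -0.2064, 0.3074]
orientation: [-0.696, 3.046, 0.003]
contact_force: [0.9, 0.7, 0.4]
gripper_width: 0.698
```

```bash
python3 - <<'E'
from h import *
plan(478,-270,235,-157.6)
E
```

```text
t 3.0 pos [ 455.2 -206.4  307.4] th -154.28 tz [ 0.016  0.005 -1.   ] F [0.9 0.7 0.4] T [ 0.09 -0.13  0.01] w 0.698 q6 0.56
3 2.7 -22.3 24.1 0.019; 2.3 -22.4 24.1 0.019; 1.9 -22.4 24.1 0.019
```

>>> send_rows(moves="3 -22 24 0.02; 2 -22 24 0.02; 2 -22 24 0.02; 0 0 0 0; 0 0 0 0", claw=0.35)

```text
time_s: 3.5
position: [0.4787, -0.2777, 0.2333]
orientation: [-0.585, 3.068, 0.001]
contact_force: [1.0, 0.8, 0.1]
gripper_width: 0.646
```

```bash
python3 - <<'E'
from h import *
import cv2
plan(478,-270,235,-157.6)
b=snap('scene','s1');a=snap('top','t1')
s,r,t=st()
p=s['position']; print(proj('scene',p),proj('top',p))
for c,im,(x0,y0) in(('scene',b,(90,180)),('top',a,(380,205))):
    q=proj(c,p); crop=cv2.resize(im[y0:y0+150,x0:x0+160],None,fx=4,fy=4,interpolation=cv2.INTER_CUBIC)
    cv2.drawMarker(crop,(int((q[0]-x0)*4),int((q[1]-y0)*4)),(255,0,0),0,12,1)
    cv2.imwrite('pics/c_%s1.png'%c,crop[:,:,::-1])
E
```

```text
t 3.5 pos [ 478.7 -277.7  233.3] th -158.39 tz [ 0.018  0.004 -1.   ] F [1.  0.8 0.1] T [ 0.08  0.   -0.02] w 0.646 q6 0.62
1 -2.2 7.4 -1.7 -0.014
t 3.6 pos [ 478.7 -276.9  233.7] th -158.34 tz [ 0.019  0.004 -1.   ] F [ 0.7  0.9 -0.2] T [0.08 0.06 0.03] w 0.650 q6 0.62
[167.02809505 251.76128367] [467.05684133 258.9940107 ]
```

View pics/c_scene1.png

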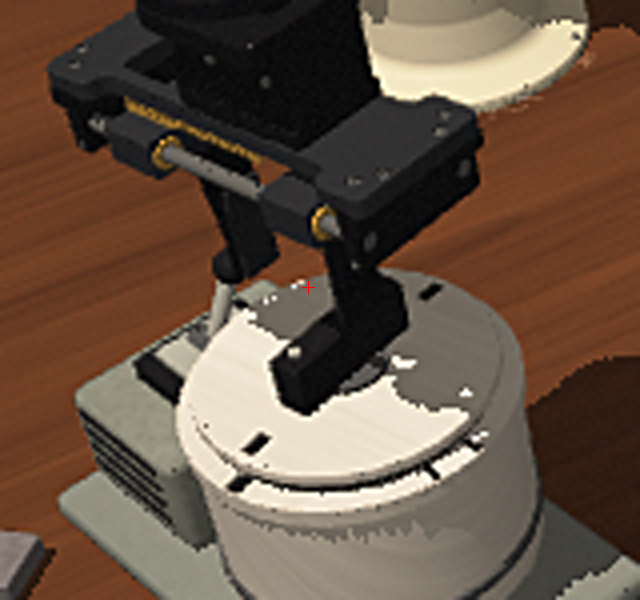

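View pics/c_top1.png

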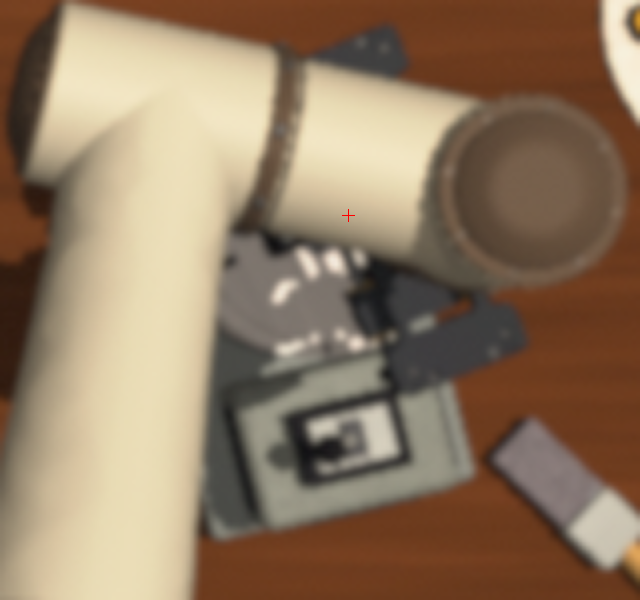

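```bash
python3 - <<'E'
from h import *
p=np.array([.2661,.5655,.2226]); th=np.radians(-115.2); u=np.array([np.cos(th),np.sin(th),0])
for c,(x0,y0) in(('scene',(370,30)),('top',(40,310))):
    im=cv2.imread('pics/%s0.png'%c); crop=cv2.resize(im[y0:y0+100,x0:x0+110],None,fx=6,fy=6,interpolation=cv2.INTER_CUBIC)
    for k in(-.0435,0,.0435):
        q=proj(c,p+u*k); print(c,q)
        cv2.drawMarker(crop,(int((q[0]-x0+.5)*6),int((q[1]-y0+.5)*6)),(0,0,255),0,12,1)
    for P in ([0,0,0],):
        print('base',proj(c,P))
    cv2.imwrite('pics/d_%s.png'%c,crop)
E
```

```text
scene [428.4989183   97.90855458]
scene [413.88976737  99.26780646]
scene [399.16248397 100.63804951]
base [202.42381789 189.49505068]
top [ 90.82166672 347.10917664]
top [107.44653154 354.9167406 ]
top [124.11524795 362.74489866]
base [349.21788349 444.68094833]
```

View pics/d_scene.png

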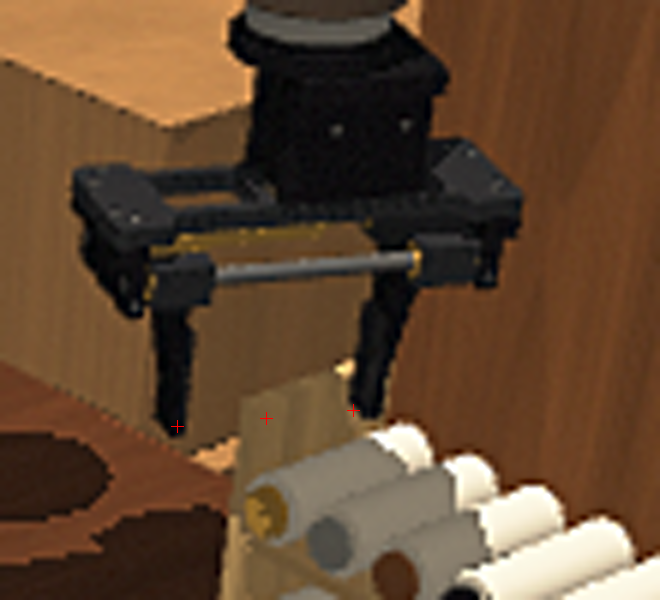

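View pics/d_top.png

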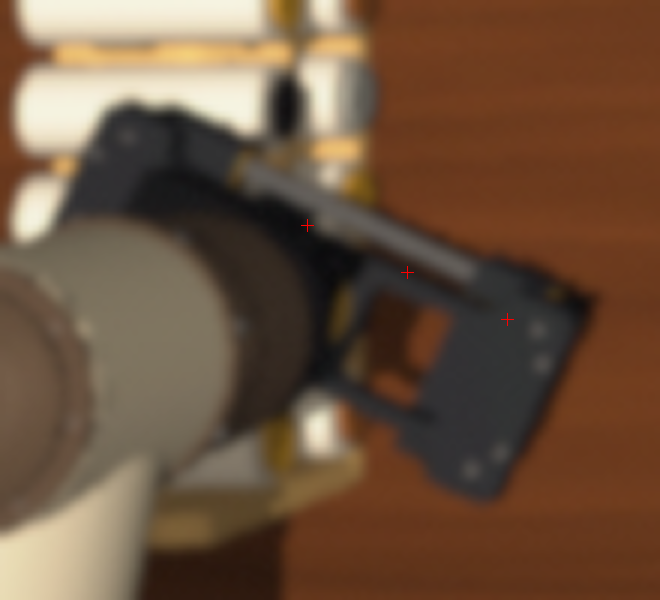

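```bash
python3 - <<'E'
from h import *
for c,(x0,y0),(w,h) in(('scene',(150,140),(110,80)),('top',(295,385),(110,95))):
    im=cv2.imread('pics/%s0.png'%c); crop=cv2.resize(im[y0:y0+h,x0:x0+w],None,fx=6,fy=6,interpolation=cv2.INTER_CUBIC)
    for z,col in((0,(0,0,255)),(.025,(0,255,0))):
      for t in np.linspace(0,2*np.pi,100):
        q=proj(c,[.095*np.cos(t),.095*np.sin(t),z])
        cv2.circle(crop,(int((q[0]-x0+.5)*6),int((q[1]-y0+.5)*6)),1,col,-1)
    cv2.imwrite('pics/e_%s.png'%c,crop)
E
```

```text
(no output)
```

View pics/e_scene.png

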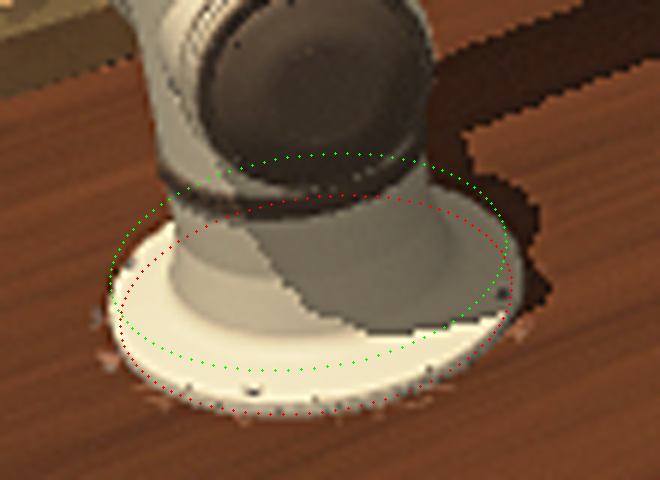

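View pics/e_top.png

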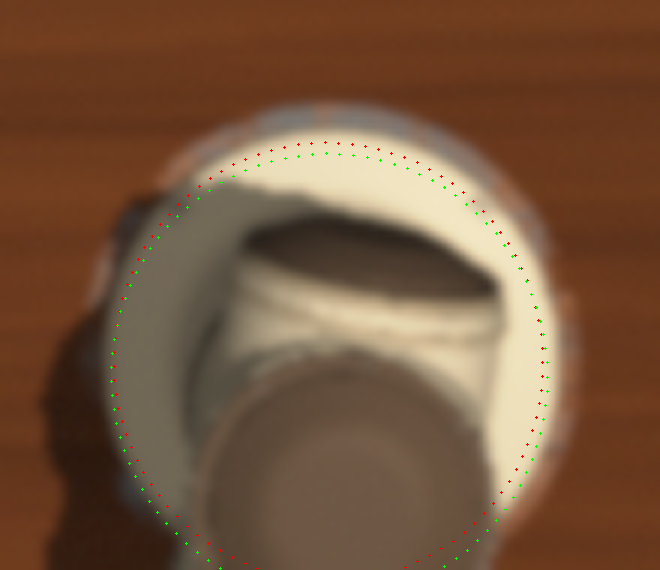

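```bash
python3 - <<'E'
from h import *
plan(478,-268,184,-157.7,n=6)
E
```

```text
t 3.6 pos [ 478.7 -276.9  233.7] th -158.34 tz [ 0.019  0.004 -1.   ] F [ 0.7  0.9 -0.2] T [0.08 0.06 0.03] w 0.650 q6 0.62
6 -0.3 1.5 8.3 -0.002; -0.3 1.4 8.3 -0.002; -0.3 1.4 8.3 -0.002; -0.3 1.4 8.3 -0.002; -0.3 1.4 8.3 -0.002; -0.3 1.4 8.3 -0.002
```

>>> send_rows(moves="-1 3 10 -0.004; -1 3 10 -0.004; 0 2 10 -0.004; 0 0 10 0; 0 0 0 0")

```text
time_s: 4.1
position: [0.479, -0.2653, 0.1937]
orientation: [-0.613, 3.056, -0.002]
contact_force: [-0.1, -0.3, -0.4]
gripper_width: 0.653
```

```bash
python3 - <<'E'
from h import *
plan(478,-268,184,-157.7)
print(bot.sense()['qpos'])
E
```

```text
t 4.1 pos [ 479.  -265.3  193.7] th -157.32 tz [ 0.025  0.003 -1.   ] F [-0.1 -0.3 -0.4] T [0.1  0.06 0.02] w 0.653 q6 0.62
1 2.2 -2.0 9.6 0.007
[-0.21468363  0.26693935 -0.23806961 -0.00995447 -1.04243263  0.61530481]
```

>>> send_rows(moves="2 -2 5 0.007; 0 0 5 0; 0 0 0 0")

```text
time_s: 4.4
position: [0.4784, -0.2682, 0.1827]
orientation: [-0.602, 3.058, -0.003]
contact_force: [0.7, -0.4, -0.8]
gripper_width: 0.652
```

```bash
python3 - <<'E'
from h import *
plan(478,-268,184,-157.7)
b=snap('scene','s2')
cv2.imwrite('pics/c2.png',cv2.resize(b[170:350,70:270],None,fx=4,fy=3,interpolation=cv2.INTER_CUBIC)[:,:,::-1])
E
```

```text
t 4.4 pos [ 478.4 -268.2  182.7] th -157.74 tz [ 0.025  0.003 -1.   ] F [ 0.7 -0.4 -0.8] T [0.02 0.07 0.01] w 0.652 q6 0.61
1 0.2 0.3 -1.3 -0.001
```

View pics/c2.png

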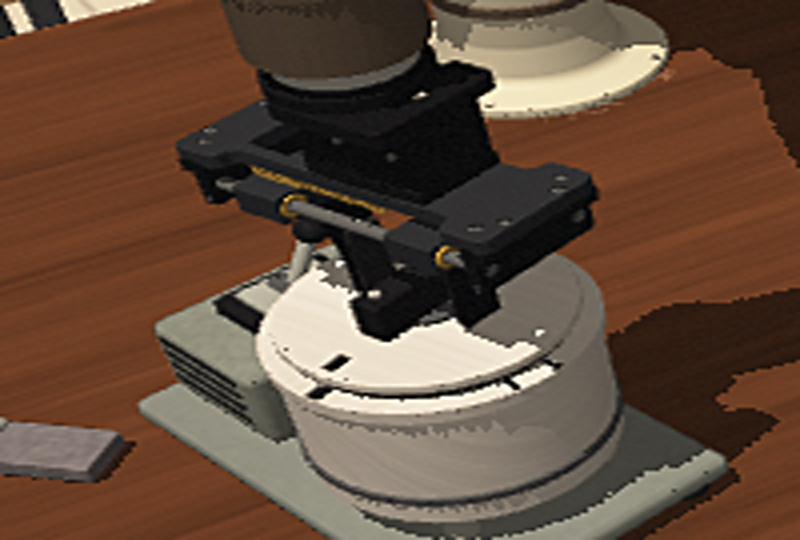

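>>> send_rows(moves="0 0 0 0; 0 0 0 0; 0 0 0 0; 0 0 0 0; 0 0 0 0; 0 0 0 0", claw=1)

```text
time_s: 5.05
position: [0.4791, -0.2688, 0.1841]
orientation: [-0.601, 3.056, -0.005]
contact_force: [0.2, 0.3, 0.1]
gripper_width: 0.206
```

```bash
python3 - <<'E'
from h import *
plan(478,-268,184,-157.7)
E
```

```text
t 5.0 pos [ 479.1 -268.8  184.1] th -157.74 tz [ 0.027  0.002 -1.   ] F [0.2 0.3 0.1] T [ 0.09  0.3  -0.01] w 0.206 q6 0.61
1 0.7 1.1 0.1 -0.001
```

>>> send_rows(moves="0 0 3 0; 0 0 3 0; 0 0 2 0")

```text
time_s: 5.35
position: [0.4798, -0.2695, 0.1794]
orientation: [-0.604, 3.055, -0.01]
contact_force: [-1.3, 2.5, 9.4]
gripper_width: 0.207
```

```bash
python3 - <<'E'
from h import *
st()
E
```

```text
t 5.3 pos [ 479.8 -269.5  179.4] th -157.64 tz [ 0.028 -0.001 -1.   ] F [-1.3  2.5  9.4] T [0.57 0.93 0.03] w 0.207 q6 0.61
```

>>> send_rows(moves="0 0 1 -0.06; 0 0 1 -0.06; 0 0 1 -0.06; 0 0 1 -0.06")

```text
time_s: 5.75
position: [0.4821, -0.2713, 0.1815]
orientation: [-0.98, 2.953, -0.027]
contact_force: [-1.0, 2.1, 4.9]
gripper_width: 0.204
```

```bash
python3 - <<'E'
from h import *
st()
E
```

```text
t 5.8 pos [ 482.1 -271.3  181.5] th -143.25 tz [ 0.034 -0.007 -0.999] F [-1.   2.1  4.9] T [ 0.48  1.08 -0.11] w 0.204 q6 0.86
```

>>> send_rows(moves="0 1 2 -0.08; 0 1 2 -0.08; 0 1 2 -0.08; 0 0.5 2 -0.08")

```text
time_s: 6.15
position: [0.4824, -0.2711, 0.1799]
orientation: [-1.46, 2.748, -0.049]
contact_force: [-2.5, 0.6, 8.3]
gripper_width: 0.205
```

```bash
python3 - <<'E'
from h import *
st()
E
```

```text
t 6.2 pos [ 482.4 -271.1  179.9] th -124.04 tz [ 0.041 -0.014 -0.999] F [-2.5  0.6  8.3] T [ 0.34  1.09 -0.12] w 0.205 q6 1.19
```

>>> send_rows(moves="0 1 2 -0.1; 0 1 2 -0.1; 0 1 2 -0.1; 0 1 2 -0.1; 0 1 2 -0.1; 0 1 2 -0.1")

```text
time_s: 6.75
position: [0.482, -0.272, 0.1795]
orientation: [-2.237, 2.17, -0.088]
contact_force: [-1.2, 0.6, 9.2]
gripper_width: 0.204
```

```bash
python3 - <<'E'
from h import *
st()
E
```

```text
t 6.8 pos [ 482.  -272.   179.5] th -88.30 tz [ 0.057 -0.023 -0.998] F [-1.2  0.6  9.2] T [ 1.04  0.41 -0.07] w 0.204 q6 1.81
```

>>> send_rows(moves="0 0 2 -0.08; 0 0 2 -0.08; 0 0 2 -0.05")

```text
time_s: 7.05
position: [0.4822, -0.272, 0.1787]
orientation: [-2.463, 1.917, -0.096]
contact_force: [-2.1, 3.6, 11.4]
gripper_width: 0.209
```

```bash
python3 - <<'E'
from h import *
st()
E
```

```text
t 7.0 pos [ 482.2 -272.   178.7] th -75.83 tz [ 0.06  -0.023 -0.998] F [-2.1  3.6 11.4] T [ 1.85  1.01 -0.3 ] w 0.209 q6 2.03
```

>>> send_rows(moves="0 0 -4 0; 0 0 -5 0; 0 0 -6 0; 0 0 -6 0; 0 0 0 0")

```text
time_s: 7.55
position: [0.4799, -0.2703, 0.1996]
orientation: [-2.462, 1.917, -0.091]
contact_force: [1.0, -0.6, -1.9]
gripper_width: 0.206
```

```bash
python3 - <<'E'
from h import *
st();print(bot.sense()['qpos'])
b=snap('scene','s3')
cv2.imwrite('pics/c3.png',cv2.resize(b[170:350,70:270],None,fx=4,fy=3,interpolation=cv2.INTER_CUBIC)[:,:,::-1])
E
```

```text
t 7.5 pos [ 479.9 -270.3  199.6] th -75.88 tz [ 0.058 -0.02  -0.998] F [ 1.  -0.6 -1.9] T [-0.02  0.15  0.03] w 0.206 q6 2.03
[-0.21441695  0.24664669 -0.25844962  0.00842594 -1.00450824  2.02815253]
```

View pics/c3.png

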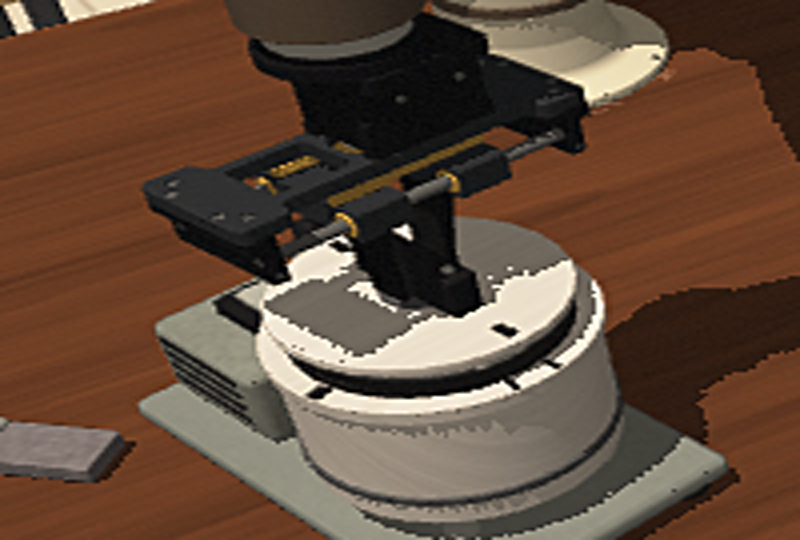

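>>> send_rows(moves="0 0 -20 0; 0 0 -25 0; -15 -2 0 0; -28 -3 0 0; -28 -3 0 0; -28 -3 0 0; -28 -3 0 0; -28 -3 0 0; -28 -3 0 0; -28 -3 0 0")

```text
time_s: 8.6
position: [0.4406, -0.0502, 0.228]
orientation: [-2.459, 1.933, -0.062]
contact_force: [0.6, 0.4, -2.3]
gripper_width: 0.201
```

```bash
python3 - <<'E'
from h import *
plan(450,-20,80,n=8)
E
```

```text
t 8.6 pos [440.6 -50.2 228. ] th -76.35 tz [ 0.039 -0.015 -0.999] F [ 0.6  0.4 -2.3] T [ 0.01  0.01 -0.01] w 0.201 q6 1.52
8 -3.8 -1.4 18.5 -0.000; -3.8 -1.4 18.5 -0.000; -3.8 -1.4 18.5 -0.000; -3.8 -1.4 18.5 -0.000; -3.8 -1.4 18.5 -0.000; -3.8 -1.4 18.5 -0.000; -3.8 -1.4 18.5 -0.000; -3.8 -1.4 18.5 -0.000
```

>>> send_rows(moves="-5 -2 22 0; -5 -2 22 0; -5 -2 22 0; -5 -2 22 0; -5 -2 22 0; -3 -1 22 0; 0 0 10 0; 0 0 0 0")

```text
time_s: 9.4
position: [0.4413, -0.0153, 0.0744]
orientation: [-2.471, 1.927, -0.051]
contact_force: [-0.3, 0.0, -2.4]
gripper_width: 0.204
```

```bash
python3 - <<'E'
from h import *
plan(450,-20,34,n=5)
E
```

```text
t 9.4 pos [441.3 -15.3  74.4] th -75.90 tz [ 0.03  -0.014 -0.999] F [-0.3  0.  -2.4] T [-0.02  0.14 -0.06] w 0.204 q6 1.43
5 1.2 -1.2 8.1 -0.000; 1.2 -1.2 8.1 -0.000; 1.2 -1.2 8.1 -0.000; 1.2 -1.2 8.1 -0.000; 1.2 -1.2 8.1 -0.000
```

>>> send_rows(moves="0 0 10 0; 0 0 10 0; 0 0 10 0; 0 0 6 0; 0 0 4 0; 0 0 2 0")

```text
time_s: 10.0
position: [0.442, -0.0146, 0.0319]
orientation: [-2.471, 1.924, -0.052]
contact_force: [-0.0, 0.4, -2.0]
gripper_width: 0.202
```

```bash
python3 - <<'E'
from h import *
st()
b=snap('scene','s4')
cv2.imwrite('pics/c4.png',cv2.resize(b[180:330,180:380],None,fx=4,fy=4,interpolation=cv2.INTER_CUBIC)[:,:,::-1])
E
```

```text
t 10.0 pos [442.  -14.6  31.9] th -75.82 tz [ 0.032 -0.013 -0.999] F [-0.   0.4 -2. ] T [-0.06  0.13 -0.01] w 0.202 q6 1.42
```

View pics/c4.png

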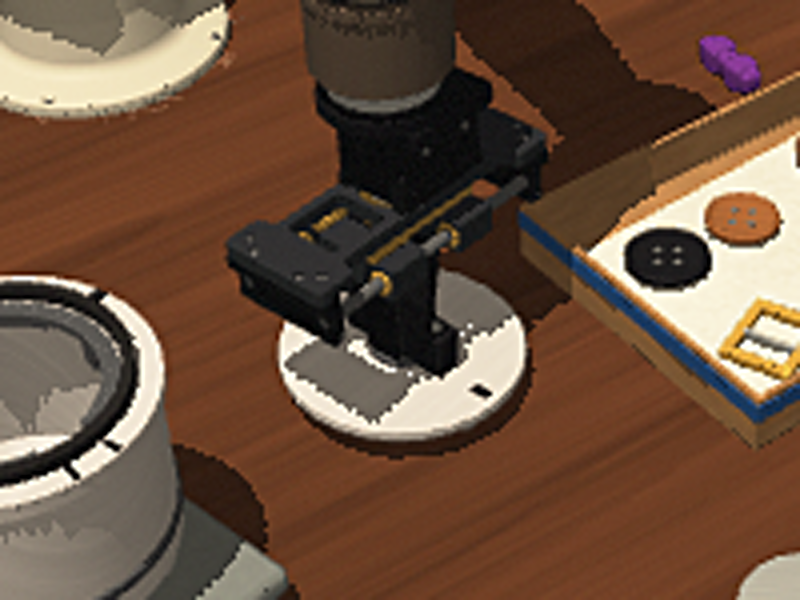

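Lid is just above the bench; the empty drum shows at left. Lower to contact, then release.

>>> send_rows(moves="0 0 2 0; 0 0 2 0; 0 0 1 0; 0 0 0 0")

```text
time_s: 10.45
position: [0.4445, -0.0147, 0.0318]
orientation: [-2.47, 1.918, -0.06]
contact_force: [0.0, 1.0, -3.3]
gripper_width: 0.2
```

```bash
python3 - <<'E'
from h import *
st()
E
```

```text
t 10.4 pos [444.5 -14.7  31.8] th -75.68 tz [ 0.039 -0.013 -0.999] F [ 0.   1.  -3.3] T [-0.02  0.06  0.04] w 0.200 q6 1.42
```

>>> send_rows(moves="0 0 3 0; 0 0 3 0")

```text
time_s: 10.65
position: [0.4458, -0.0149, 0.03]
orientation: [-2.472, 1.915, -0.064]
contact_force: [-15.5, 4.5, 43.5]
gripper_width: 0.204
```

```bash
python3 - <<'E'
from h import *
st()
E
```

```text
t 10.7 pos [445.8 -14.9  30. ] th -75.56 tz [ 0.041 -0.014 -0.999] F [-15.5   4.5  43.5] T [1.81 4.12 0.08] w 0.204 q6 1.42
```

>>> send_rows(moves="0 0 -1 0; 0 0 0 0; 0 0 0 0; 0 0 0 0", claw=0.4)

```text
time_s: 11.05
position: [0.4477, -0.0143, 0.0327]
orientation: [-2.469, 1.911, -0.069]
contact_force: [0.2, -0.1, -0.3]
gripper_width: 0.486
```

```bash
python3 - <<'E'
from h import *
st()
E
```

```text
t 11.1 pos [447.7 -14.3  32.7] th -75.53 tz [ 0.046 -0.012 -0.999] F [ 0.2 -0.1 -0.3] T [-0.04  0.09 -0.01] w 0.486 q6 1.42
```

>>> send_rows(moves="0 0 -20 0; 0 0 -40 0; 0 0 -40 0; -30 0 -20 0; -40 0 0 0; -45 0 0 0")

```text
time_s: 11.65
position: [0.4133, 0.0985, 0.1519]
orientation: [-2.462, 1.927, -0.062]
contact_force: [0.5, 0.4, 0.8]
gripper_width: 0.601
```

```bash
python3 - <<'E'
from h import *
st()
a=snap('top','t5');b=snap('scene','s5')
E
```

```text
t 11.7 pos [413.3  98.5 151.9] th -76.12 tz [ 0.04  -0.013 -0.999] F [0.5 0.4 0.8] T [ 0.01 -0.01  0.  ] w 0.601 q6 1.14
```

View pics/t5.png

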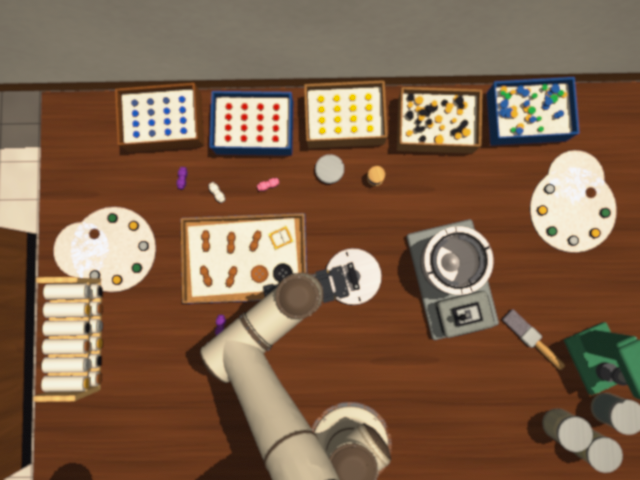

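View pics/s5.png

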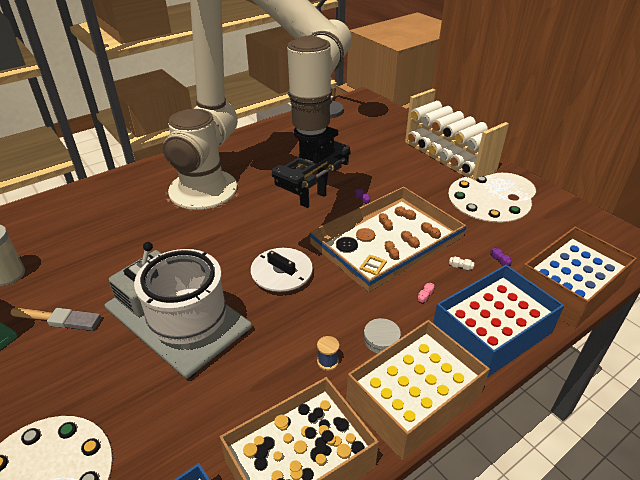

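```bash
cat >> h.py <<'E'
BC=np.array([.498,.2755])
def toggles(cam,im):
    """returns list of (world centroid at z .015, angle deg of long axis, area)"""
    # mask: box floor interior polygon
    yaw=np.radians(1.4); c,s=np.cos(yaw),np.sin(yaw)
    poly=[proj(cam,[*(BC+np.array([[c,-s],[s,c]])@np.array(v)),.004]) for v in ((.108,.16),(.108,-.16),(-.108,-.16),(-.108,.16))]
    m=np.zeros(im.shape[:2],np.uint8); cv2.fillPoly(m,[np.int32(poly)],255)
    hsv=cv2.cvtColor(im,cv2.COLOR_RGB2HSV)
    k=((hsv[...,0]<18)&(hsv[...,1]>110)&(hsv[...,2]<215)&(hsv[...,2]>50)).astype(np.uint8)*255&m
    n,lab,stt,cen=cv2.connectedComponentsWithStats(k)
    out=[]
    for i in range(1,n):
        if not 60<stt[i,4]<600: continue
        ys,xs=np.nonzero(lab==i)
        P=np.array([atz(cam,(x,y),.015)[:2] for x,y in zip(xs,ys)])
        mu=P.mean(0); w,v=np.linalg.eigh(np.cov((P-mu).T))
        out.append((mu*1000,np.degrees(np.arctan2(v[1,1],v[0,1]))%180,stt[i,4],np.sqrt(w)*1000))
    return out
E
python3 - <<'E'
from h import *
for c,f in(('top','t5'),('scene','s5')):
    im=cv2.imread(f'pics/{f}.png')[:,:,::-1].copy()
    for m,a,n,w in toggles(c,im): print(c,np.round(m,1),round(a,1),n,np.round(w,1))
E
```

```text
top [537.3 125.3] 2.8 395 [ 5.6 44.4]
top [548.4 382.1] 1.9 124 [ 5.1 15.3]
top [547.  246.8] 160.2 124 [ 4.9 15.4]
top [543.5 313.2] 176.0 125 [ 4.9 15.6]
top [457.5 236.4] 79.8 224 [11.2 11.7]
top [453.4 380.8] 20.9 126 [ 5.  15.6]
top [451.3 312. ] 161.0 125 [ 5.  15.3]
scene [452.1 384. ] 10.6 178 [10.8 17. ]
scene [546.9 385. ] 173.3 186 [ 9.4 17.9]
scene [459.  236.4] 140.1 191 [12.7 14.1]
scene [541.7 316.1] 168.3 187 [ 8.5 18.4]
scene [562.4 191.9] 63.5 532 [ 49.6 108.1]
scene [545.8 248.9] 155.3 173 [ 7.  19.2]
```

```bash
python3 - <<'E'
from h import *
plan(451,314,110,-109)
E
```

```text
t 11.8 pos [413.3 101.5 151.7] th -75.60 tz [ 0.041 -0.013 -0.999] F [ 0.2  1.1 -0.6] T [-0.03  0.07 -0.02] w 0.598 q6 1.14
5 -39.5 -17.6 8.1 0.117; -41.3 -12.9 8.1 0.117; -42.5 -8.0 8.1 0.117; -43.1 -3.0 8.1 0.117; -43.2 2.0 8.1 0.117
```

>>> send_rows(moves="-39 -18 8 0.117; -41 -13 8 0.117; -42 -8 8 0.117; -43 -3 8 0.117; -43 2 8 0.117; 0 0 0 0", claw=0.5)

```text
time_s: 12.35
position: [0.454, 0.3189, 0.106]
orientation: [-1.777, 2.562, -0.054]
contact_force: [0.1, -0.2, -0.5]
gripper_width: 0.499
```

```bash
python3 - <<'E'
from h import *
plan(451,314,45,-109,n=4)
E
```

```text
t 12.3 pos [454.  318.9 106. ] th -110.50 tz [ 0.039 -0.016 -0.999] F [ 0.1 -0.2 -0.5] T [-0.07  0.15  0.02] w 0.499 q6 0.25
4 1.4 0.9 15.2 -0.007; 1.4 0.9 15.2 -0.007; 1.4 0.9 15.2 -0.007; 1.4 0.9 15.2 -0.007
```

>>> send_rows(moves="1 1 20 -0.007; 1 1 20 -0.007; 1 1 20 -0.007; 1 1 10 -0.007; 0 0 0 0")

```text
time_s: 12.85
position: [0.4515, 0.312, 0.0305]
orientation: [-1.821, 2.54, -0.058]
contact_force: [-0.3, 0.7, 0.0]
gripper_width: 0.498
```

```bash
python3 - <<'E'
from h import *
plan(451,314,8,-109,n=4)
b=snap('scene','s6')
cv2.imwrite('pics/c6.png',cv2.resize(b[140:290,270:470],None,fx=4,fy=4,interpolation=cv2.INTER_CUBIC)[:,:,::-1])
E
```

```text
t 12.8 pos [451.5 312.   30.5] th -108.72 tz [ 0.034 -0.021 -0.999] F [-0.3  0.7  0. ] T [ 0.05  0.1  -0.01] w 0.498 q6 0.27
4 -0.5 0.5 5.6 0.001; -0.5 0.5 5.6 0.001; -0.5 0.5 5.6 0.001; -0.5 0.5 5.6 0.001
```

View pics/c6.png

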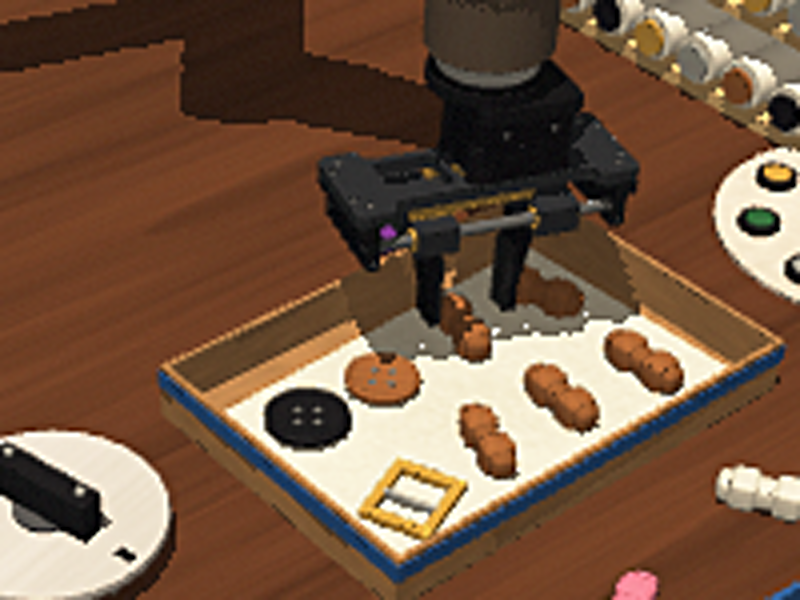

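>>> send_rows(moves="-1 1 8 0; -1 1 8 0; 0 0 6 0; 0 0 0 0")

```text
time_s: 13.3
position: [0.4529, 0.3159, 0.0101]
orientation: [-1.817, 2.534, -0.055]
contact_force: [-0.4, 0.3, 0.2]
gripper_width: 0.501
```

>>> send_rows(moves="0 0 0 0; 0 0 0 0; 0 0 0 0; 0 0 0 0; 0 0 0 0", claw=1)

```text
time_s: 13.8
position: [0.4533, 0.3165, 0.011]
orientation: [-1.817, 2.533, -0.054]
contact_force: [-0.1, -0.2, 0.2]
gripper_width: 0.25
```

```bash
python3 - <<'E'
from h import *
plan(451,314,200,-109,n=5)
E
```

```text
t 13.8 pos [453.3 316.5  11. ] th -108.70 tz [ 0.04  -0.014 -0.999] F [-0.1 -0.2  0.2] T [ 0.04  0.13 -0.01] w 0.250 q6 0.26
5 0.6 -1.3 -37.8 0.001; 0.6 -1.3 -37.8 0.001; 0.6 -1.3 -37.8 0.001; 0.6 -1.3 -37.8 0.001; 0.6 -1.3 -37.8 0.001
```

>>> send_rows(moves="0 -1 -20 0; 0 -1 -40 0; 0 -1 -45 0; 0 -1 -45 0; 0 0 -45 0; 0 0 -30 0")

```text
time_s: 14.4
position: [0.4459, 0.3158, 0.2388]
orientation: [-1.823, 2.545, -0.06]
contact_force: [0.8, 0.7, 0.5]
gripper_width: 0.248
```

```bash
python3 - <<'E'
from h import *
plan(474,-252,225,-109)
E
```

```text
t 14.4 pos [445.9 315.8 238.8] th -108.77 tz [ 0.031 -0.025 -0.999] F [0.8 0.7 0.5] T [ 0.13 -0.    0.05] w 0.248 q6 0.29
13 40.6 -16.0 2.2 0.000; 40.6 -16.0 2.2 0.000; 40.6 -16.1 2.2 0.000; 40.6 -16.1 2.2 0.000; 40.6 -16.1 2.2 0.000; 40.6 -16.1 2.2 0.000; 40.6 -16.1 2.2 0.000; 40.6 -16.1 2.2 0.000; 40.6 -16.1 2.2 0.000; 40.6 -16.1 2.2 0.000; 40.6 -16.2 2.2 0.000; 40.6 -16.2 2.2 0.000; 40.6 -16.2 2.2 0.000
```

>>> send_rows(moves="40 -16 1 0; 41 -16 1 0; 41 -16 1 0; 41 -16 1 0; 41 -16 1 0; 41 -16 1 0; 41 -16 1 0; 41 -16 1 0; 41 -16 1 0; 41 -16 1 0")

```text
time_s: 15.4
position: [0.469, -0.1314, 0.2451]
orientation: [-1.826, 2.515, -0.057]
contact_force: [0.8, 0.5, 0.1]
gripper_width: 0.25
```

```bash
python3 - <<'E'
from h import *
plan(474,-252,225,-109)
E
```

```text
t 15.4 pos [ 469.  -131.4  245.1] th -108.03 tz [ 0.048 -0.01  -0.999] F [0.8 0.5 0.1] T [ 0.   -0.05  0.04] w 0.250 q6 1.18
3 37.7 -13.7 7.2 0.006; 37.7 -13.9 7.2 0.006; 37.6 -14.1 7.2 0.006
```

>>> send_rows(moves="35 -17 7 0; 35 -17 7 0; 33 -17 7 0; 0 0 0 0; 0 0 0 0")

```text
time_s: 15.9
position: [0.4849, -0.2552, 0.2254]
orientation: [-1.815, 2.522, -0.058]
contact_force: [-0.5, 0.2, -0.2]
gripper_width: 0.251
```

```bash
python3 - <<'E'
from h import *
plan(485,-252,125,-108,n=5)
b=snap('scene','s7')
cv2.imwrite('pics/c7.png',cv2.resize(b[180:330,90:290],None,fx=4,fy=4,interpolation=cv2.INTER_CUBIC)[:,:,::-1])
E
```

```text
t 15.9 pos [ 484.9 -255.2  225.4] th -108.52 tz [ 0.049 -0.01  -0.999] F [-0.5  0.2 -0.2] T [ 0.07  0.07 -0.05] w 0.251 q6 1.44
5 -0.5 1.2 20.0 -0.002; -0.5 1.2 20.0 -0.002; -0.5 1.2 20.0 -0.002; -0.5 1.2 20.0 -0.002; -0.5 1.2 20.0 -0.002
```

View pics/c7.png

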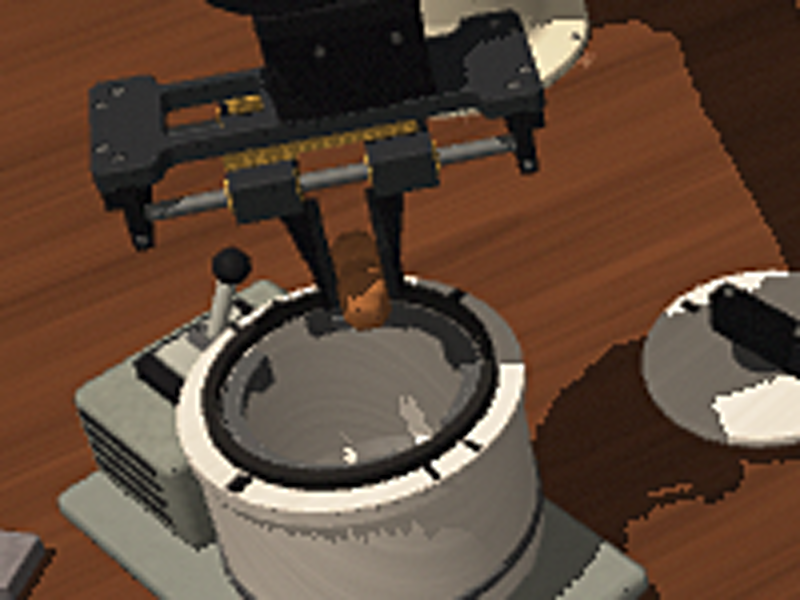

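>>> send_rows(moves="-1 1 20 0; -1 1 20 0; 0 1 20 0; 0 1 20 0; 0 1 15 0; 0 0 0 0")

```text
time_s: 16.55
position: [0.4871, -0.2454, 0.1313]
orientation: [-1.825, 2.507, -0.065]
contact_force: [-0.4, 0.4, -0.2]
gripper_width: 0.246
```

```bash
python3 - <<'E'
from h import *
plan(485,-252,125,-108,n=1)
E
```

```text
t 16.6 pos [ 487.1 -245.4  131.3] th -107.87 tz [ 0.057 -0.011 -0.998] F [-0.4  0.4 -0.2] T [-0.01  0.18  0.05] w 0.246 q6 1.43
1 7.0 0.4 6.2 0.002
```

>>> send_rows(moves="8 1 4 0; 0 0 0 0")

```text
time_s: 16.75
position: [0.4848, -0.2518, 0.1287]
orientation: [-1.829, 2.502, -0.068]
contact_force: [0.1, 0.3, -0.6]
gripper_width: 0.247
```

>>> send_rows(moves="0 0 0 0; 0 0 0 0; 0 0 0 0", claw=0.6)

```text
time_s: 17.05
position: [0.4862, -0.2523, 0.1313]
orientation: [-1.827, 2.499, -0.074]
contact_force: [-0.3, 0.1, 0.7]
gripper_width: 0.381
```

```bash
python3 - <<'E'
from h import *
st()
E
```

```text
t 17.1 pos [ 486.2 -252.3  131.3] th -107.64 tz [ 0.064 -0.013 -0.998] F [-0.3  0.1  0.7] T [ 0.    0.14 -0.03] w 0.381 q6 1.44
```

>>> send_rows(moves="0 0 -25 0; 0 0 -40 0; 0 0 -40 0; -25 0 0 0; -40 0 0 0; -45 0 0 0; -45 0 0 0; -45 0 0 0; -45 0 0 0; -45 0 0 0", claw=0.5)

```text
time_s: 18.05
position: [0.5711, 0.0293, 0.2487]
orientation: [-1.808, 2.503, -0.083]
contact_force: [-0.2, -1.3, -0.1]
gripper_width: 0.498
```

```bash
python3 - <<'E'
from h import *
im=snap('top','t8')
b=snap('scene','s8')
for m,a,n,w in toggles('top',im): print(np.round(m+[-.5,2],1),round(a,1),n,np.round(w,1))
plan(543,315,120,-94)
E
```

```text
[547.9 384.1] 1.9 124 [ 5.1 15.3]
[445.6 127.3] 175.6 358 [ 8.6 37.6]
[453.1 382.4] 21.5 126 [ 5.  15.4]
t 18.1 pos [572.5  32.  248.1] th -108.00 tz [ 0.075 -0.012 -0.997] F [-0.4 -0.2 -0. ] T [ 0.01  0.21 -0.04] w 0.501 q6 0.88
7 -36.9 17.9 17.4 -0.035; -37.5 16.6 17.4 -0.035; -38.1 15.2 17.4 -0.035; -38.6 13.9 17.4 -0.035; -39.1 12.5 17.4 -0.035; -39.5 11.2 17.4 -0.035; -39.8 9.8 17.4 -0.035
```

View pics/s8.png

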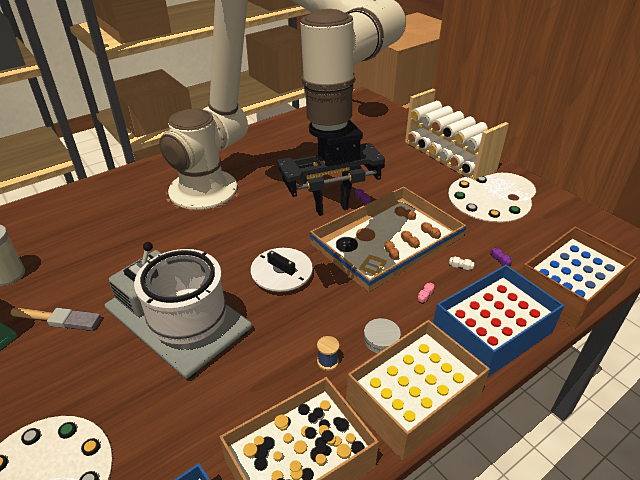

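```bash
python3 - <<'E'
from h import *
plan(548,384,110,-88,n=9)
E
```

```text
t 18.1 pos [572.5  32.  248.1] th -108.00 tz [ 0.075 -0.012 -0.997] F [-0.4 -0.2 -0. ] T [ 0.01  0.21 -0.04] w 0.501 q6 0.88
9 -36.2 15.8 14.6 -0.039; -36.8 14.4 14.6 -0.039; -37.3 13.0 14.6 -0.039; -37.8 11.5 14.6 -0.039; -38.2 10.0 14.6 -0.039; -38.6 8.5 14.6 -0.039; -38.9 7.0 14.6 -0.039; -39.1 5.5 14.6 -0.039; -39.3 4.0 14.6 -0.039
```

>>> send_rows(moves="-36 16 15 -0.039; -37 14 15 -0.039; -37 13 15 -0.039; -38 11 15 -0.039; -38 10 15 -0.039; -39 8 15 -0.039; -39 7 15 -0.039; -39 5 15 -0.039; -39 4 15 -0.039")

```text
time_s: 19.05
position: [0.5521, 0.3906, 0.1086]
orientation: [-2.228, 2.137, -0.105]
contact_force: [0.5, -0.3, -0.1]
gripper_width: 0.504
```

```bash
python3 - <<'E'
from h import *
plan(548,384,40,-88,n=4)
E
```

```text
t 19.1 pos [552.1 390.6 108.6] th -87.66 tz [ 0.085 -0.009 -0.996] F [ 0.5 -0.3 -0.1] T [0.02 0.1  0.02] w 0.504 q6 0.67
4 1.4 2.5 17.0 0.001; 1.4 2.5 17.0 0.001; 1.4 2.5 17.0 0.001; 1.4 2.5 17.0 0.001
```

>>> send_rows(moves="1 2 20 0; 1 2 20 0; 1 2 18 0; 1 2 14 0")

```text
time_s: 19.45
position: [0.5511, 0.391, 0.0334]
orientation: [-2.232, 2.128, -0.105]
contact_force: [-0.3, 0.0, 0.4]
gripper_width: 0.498
```

```bash
python3 - <<'E'
from h import *
plan(548,384,9,-88,n=3);s=bot.sense();print(s['qpos'],s['dq'],s['tau'])
b=snap('scene','s9')
cv2.imwrite('pics/c9.png',cv2.resize(b[140:290,270:470],None,fx=4,fy=4,interpolation=cv2.INTER_CUBIC)[:,:,::-1])
E
```

```text
t 19.4 pos [551.1 391.   33.4] th -87.28 tz [ 0.088 -0.006 -0.996] F [-0.3  0.   0.4] T [-0.    0.17  0.01] w 0.498 q6 0.65
3 2.2 1.8 8.0 0.004; 2.2 1.8 8.0 0.004; 2.2 1.8 8.0 0.004
[ 0.88838261  0.61062722 -0.17024734  0.10723505 -0.74217023  0.65299763] [-0.00815366  0.15189526 -0.15578806  0.03999155  0.31916644 -0.03937879] [ 2.00103605e-01 -4.64113784e+01  1.51650453e+01  3.25440690e+00
 -3.98624587e-03  2.36399076e-02]
```

View pics/c9.png

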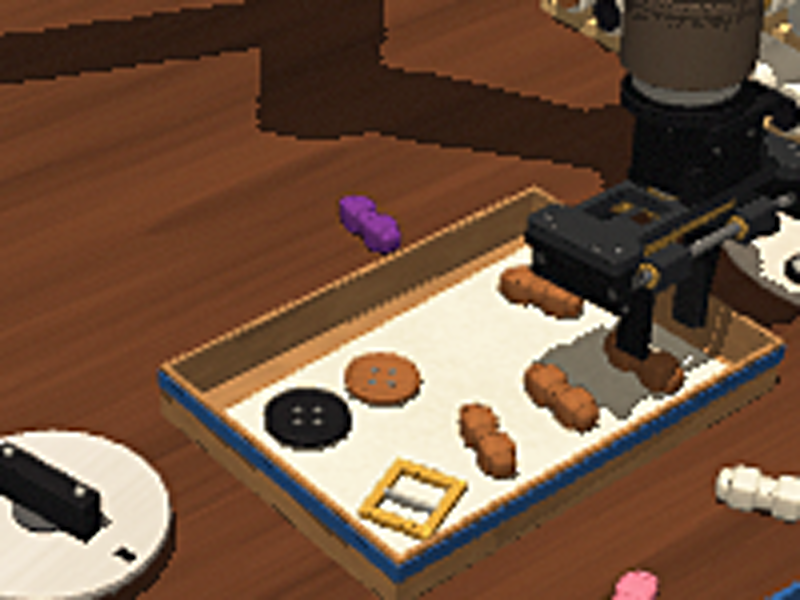

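>>> send_rows(moves="4 2 2 0; 3 2 8 0; 1 1 8 0; 0 0 5 0")

```text
time_s: 19.9
position: [0.5485, 0.3801, 0.0085]
orientation: [-2.231, 2.131, -0.105]
contact_force: [0.3, -0.3, -0.7]
gripper_width: 0.497
```

```bash
python3 - <<'E'
from h import *
plan(548,384,9,-88,n=3);s=bot.sense();print(s['qpos'])
E
```

```text
t 19.9 pos [548.5 380.1   8.5] th -87.40 tz [ 0.087 -0.008 -0.996] F [ 0.3 -0.3 -0.7] T [0.01 0.19 0.08] w 0.497 q6 0.65
3 -1.3 0.1 -0.2 0.003; -1.3 0.1 -0.2 0.003; -1.3 0.1 -0.2 0.003
[ 0.88027593  0.63084155 -0.21285136  0.11442396 -0.68066644  0.64908363]
```

Good; close.

>>> send_rows(moves="-2 0 0 0; 0 0 0 0; 0 0 0 0; 0 0 0 0; 0 0 0 0", claw=1)

```text
time_s: 20.4
position: [0.5491, 0.3828, 0.0091]
orientation: [-2.23, 2.13, -0.105]
contact_force: [0.9, 0.0, -0.2]
gripper_width: 0.249
```

>>> send_rows(moves="0 0 -20 0; 0 0 -40 0; 0 0 -45 0; 0 0 -45 0; 0 0 -45 0; 0 0 -35 0")

```text
time_s: 21.0
position: [0.5259, 0.3819, 0.239]
orientation: [-2.241, 2.142, -0.105]
contact_force: [0.3, 0.7, -0.6]
gripper_width: 0.244
```

```bash
python3 - <<'E'
from h import *
plan(400,50,235,-88);s=bot.sense();print(s['qpos'])
E
```

```text
t 21.0 pos [525.9 381.9 239. ] th -87.46 tz [ 0.077 -0.018 -0.997] F [ 0.3  0.7 -0.6] T [0.03 0.11 0.04] w 0.244 q6 0.68
8 40.7 17.6 0.0 0.001; 40.7 17.6 0.0 0.001; 40.8 17.5 0.0 0.001; 40.8 17.5 0.0 0.001; 40.8 17.4 0.0 0.001; 40.8 17.4 0.0 0.001; 40.9 17.3 0.0 0.001; 40.9 17.3 0.0 0.001
[ 0.91068116  0.39145172  0.02813025  0.07770079 -1.17593616  0.67650355]
```

>>> send_rows(moves="41 17 0 0; 41 17 0 0; 41 17 0 0; 41 17 0 0; 41 17 0 0; 41 17 0 0; 41 17 0 0; 41 17 0 0")

```text
time_s: 21.8
position: [0.4043, 0.0438, 0.2398]
orientation: [-2.233, 2.116, -0.107]
contact_force: [1.2, -0.6, -0.1]
gripper_width: 0.243
```

```bash
python3 - <<'E'
from h import *
plan(483,-250,240,-80);s=bot.sense();print(s['qpos'])
E
```

```text
t 21.8 pos [404.3  43.8 239.8] th -86.93 tz [ 0.094 -0.001 -0.996] F [ 1.2 -0.6 -0.1] T [-0.11  0.06  0.01] w 0.243 q6 1.04
7 42.5 -8.9 1.1 -0.017; 42.7 -8.2 1.1 -0.017; 42.8 -7.4 1.1 -0.017; 42.9 -6.7 1.1 -0.017; 43.0 -6.0 1.1 -0.017; 43.1 -5.2 1.1 -0.017; 43.2 -4.5 1.1 -0.017
[ 0.55283254 -0.06954715 -0.5306489   0.0590715  -1.03076349  1.04344318]
```

>>> send_rows(moves="0 20 0 0; 0 20 0 0; 0 20 0 0; 0 15 0 0; 0 10 0 0")

```text
time_s: 22.3
position: [0.314, 0.0328, 0.232]
orientation: [-2.217, 2.127, -0.107]
contact_force: [0.7, 0.1, -0.0]
gripper_width: 0.247
```

```bash
python3 - <<'E'
from h import *
st();s=bot.sense();print(s['qpos'])
E
```

```text
t 22.3 pos [314.   32.8 232. ] th -87.63 tz [ 0.097  0.    -0.995] F [ 0.7  0.1 -0. ] T [-0.05  0.19  0.07] w 0.247 q6 0.87
[ 0.70469659 -0.26692959 -0.70470824  0.07138943 -1.06009954  0.87491935]
```

>>> send_rows(moves="0 20 0 0; 0 20 0 0; 0 20 0 0")

```text
time_s: 22.6
position: [0.2532, 0.0301, 0.2265]
orientation: [-2.212, 2.13, -0.107]
contact_force: [-0.5, 1.4, 0.3]
gripper_width: 0.251
```

```bash
python3 - <<'E'
from h import *
st();s=bot.sense();print(s['qpos'])
E
```

```text
t 22.6 pos [253.2  30.1 226.5] th -87.84 tz [ 0.098  0.001 -0.995] F [-0.5  1.4  0.3] T [-0.03  0.25  0.02] w 0.251 q6 0.66
[ 0.91767334 -0.43562644 -0.80904239  0.08498636 -1.13828768  0.65762313]
```

>>> send_rows(moves="0 -40 0 0; 0 -40 0 0; 0 -40 0 0; 0 -40 0 0; 0 -10 0 0; 0 0 0 0")

```text
time_s: 23.2
position: [0.422, 0.0488, 0.2539]
orientation: [-2.227, 2.058, -0.108]
contact_force: [-0.1, 0.5, -0.6]
gripper_width: 0.246
```

```bash
python3 - <<'E'
from h import *
st();s=bot.sense();print(s['qpos'])
E
```

```text
t 23.2 pos [422.   48.8 253.9] th -85.39 tz [ 0.125  0.031 -0.992] F [-0.1  0.5 -0.6] T [-0.13  0.28 -0.03] w 0.246 q6 1.10
[ 0.52916527 -0.06454347 -0.48663414  0.04284448 -1.02539997  1.10078391]
```

>>> send_rows(moves="0 0 0 0; 0 0 0 0; 0 0 0 0; 0 0 0 0; 0 0 0 0")

```text
time_s: 23.7
position: [0.4177, 0.0483, 0.2535]
orientation: [-2.229, 2.056, -0.106]
contact_force: [0.1, -0.4, -0.1]
gripper_width: 0.248
```

```bash
python3 - <<'E'
from h import *
st();s=bot.sense();print(s['qpos'])
E
```

```text
t 23.7 pos [417.7  48.3 253.5] th -85.29 tz [ 0.124  0.031 -0.992] F [ 0.1 -0.4 -0.1] T [-0.13  0.24  0.08] w 0.248 q6 1.10
[ 0.53301644 -0.07234762 -0.49417052  0.04196257 -1.02659413  1.09912038]
```

>>> send_rows(moves="0 0 -40 0; 0 0 -40 0; 0 0 -40 0; 0 0 -40 0; 0 0 -40 0")

```text
time_s: 24.2
position: [0.3879, 0.0404, 0.4529]
orientation: [-2.24, 2.064, -0.097]
contact_force: [1.2, 0.3, -0.3]
gripper_width: 0.249
```

```bash
python3 - <<'E'
from h import *
st();s=bot.sense();print(s['qpos'])
E
```

```text
t 24.2 pos [387.9  40.4 452.9] th -85.27 tz [ 0.11   0.026 -0.994] F [ 1.2  0.3 -0.3] T [ 0.03  0.11 -0.06] w 0.249 q6 1.10
[ 0.55680344 -0.18167301 -0.09758065  0.03607715 -1.54722151  1.09660497]
```

>>> send_rows(moves="0 0 20 0; 0 0 20 0; 0 0 20 0; 0 0 20 0; 0 0 20 0; 0 0 20 0; 0 0 20 0; 0 0 20 0")

```text
time_s: 25.0
position: [0.4101, 0.0467, 0.302]
orientation: [-2.22, 2.043, -0.113]
contact_force: [-0.0, -0.6, 0.2]
gripper_width: 0.252
```

```bash
python3 - <<'E'
from h import *
st();s=bot.sense();print(s['qpos'])
E
```

```text
t 25.0 pos [410.1  46.7 302. ] th -85.12 tz [ 0.138  0.04  -0.99 ] F [-0.  -0.6  0.2] T [-0.09  0.21 -0.03] w 0.252 q6 1.10
[ 0.540393   -0.12867155 -0.42130087  0.04049312 -1.13948221  1.09919385]
```

>>> send_rows(moves="0 0 -20 0; 0 0 -20 0; 0 0 -20 0; 0 0 -20 0; 0 0 -20 0; 0 0 -20 0; 0 0 -20 0; 0 0 -20 0; 0 0 -20 0; 0 0 -20 0")

```text
time_s: 26.0
position: [0.3765, 0.0369, 0.5007]
orientation: [-2.231, 2.05, -0.103]
contact_force: [0.2, 0.0, -0.8]
gripper_width: 0.245
```

```bash
python3 - <<'E'
from h import *
st();s=bot.sense();print(s['qpos'])
E
```

```text
t 26.0 pos [376.5  36.9 500.7] th -85.06 tz [ 0.124  0.035 -0.992] F [ 0.2  0.  -0.8] T [-0.14  0.2  -0.06] w 0.245 q6 1.09
[ 0.56674472 -0.20044143  0.00167037  0.03692536 -1.64887143  1.09386724]
```

>>> send_rows(moves="0 0 45 0; 0 0 45 0; 0 0 45 0; 0 0 45 0")

```text
time_s: 26.4
position: [0.4049, 0.0456, 0.3301]
orientation: [-2.21, 2.029, -0.12]
contact_force: [0.5, 0.3, -1.0]
gripper_width: 0.249
```

```bash
python3 - <<'E'
from h import *
st();s=bot.sense();print(s['qpos'])
E
```

```text
t 26.4 pos [404.9  45.6 330.1] th -84.95 tz [ 0.152  0.048 -0.987] F [ 0.5  0.3 -1. ] T [-0.09  0.2  -0.01] w 0.249 q6 1.10
[ 0.54565984 -0.16150558 -0.38088816  0.04023645 -1.19592967  1.09876762]
```

```bash
python3 - <<'E'
from h import *
plan(483,-250,245,-85)
E
```

```text
t 26.4 pos [404.9  45.6 330.1] th -84.95 tz [ 0.152  0.048 -0.987] F [ 0.5  0.3 -1. ] T [-0.09  0.2  -0.01] w 0.249 q6 1.10
8 38.0 -4.9 10.2 0.000; 38.0 -4.9 10.2 0.000; 38.0 -5.0 10.2 0.000; 38.0 -5.0 10.2 0.000; 38.0 -5.0 10.2 0.000; 38.0 -5.0 10.2 0.000; 38.0 -5.0 10.2 0.000; 38.0 -5.0 10.2 0.000
```

>>> send_rows(moves="38 -5 10 0; 38 -5 10 0; 38 -5 10 0; 38 -5 10 0; 38 -5 10 0; 38 -5 10 0; 38 -5 10 0; 30 -5 10 0; 0 0 0 0")

```text
time_s: 27.3
position: [0.4804, -0.2516, 0.2357]
orientation: [-2.225, 2.025, -0.108]
contact_force: [-0.3, 0.2, -0.3]
gripper_width: 0.249
```

```bash
python3 - <<'E'
from h import *
plan(480,-252,145,-85,n=5)
E
```

```text
t 27.3 pos [ 480.4 -251.6  235.7] th -84.45 tz [ 0.141  0.048 -0.989] F [-0.3  0.2 -0.3] T [-0.04  0.36  0.03] w 0.249 q6 1.94
5 0.7 2.7 17.9 0.002; 0.7 2.7 17.9 0.002; 0.7 2.7 17.9 0.002; 0.7 2.7 17.9 0.002; 0.7 2.7 17.9 0.002
```

>>> send_rows(moves="1 3 18 0; 1 3 18 0; 1 3 18 0; 1 3 18 0; 1 3 18 0")

```text
time_s: 27.8
position: [0.4802, -0.2529, 0.146]
orientation: [-2.223, 2.022, -0.12]
contact_force: [-0.6, 0.4, 0.2]
gripper_width: 0.246
```

```bash
python3 - <<'E'
from h import *
plan(480,-252,140,-85,n=1)
E
```

```text
t 27.8 pos [ 480.2 -252.9  146. ] th -84.43 tz [ 0.149  0.046 -0.988] F [-0.6  0.4  0.2] T [-0.12  0.36  0.03] w 0.246 q6 1.97
1 -0.7 1.0 5.9 0.010
```

>>> send_rows(moves="17 1 0 0; 17 1 5 0; 0 0 5 0")

```text
time_s: 28.1
position: [0.4815, -0.2837, 0.1333]
orientation: [-2.227, 2.018, -0.114]
contact_force: [-0.4, -0.0, 0.3]
gripper_width: 0.249
```

>>> send_rows(moves="0 0 0 0; 0 0 0 0; 0 0 0 0", claw=0.6)

```text
time_s: 28.4
position: [0.4813, -0.2816, 0.134]
orientation: [-2.229, 2.016, -0.114]
contact_force: [0.2, 0.6, -1.5]
gripper_width: 0.379
```

```bash
python3 - <<'E'
from h import *
st()
b=snap('scene','s10')
cv2.imwrite('pics/c10.png',cv2.resize(b[180:330,90:290],None,fx=4,fy=4,interpolation=cv2.INTER_CUBIC)[:,:,::-1])
E
```

```text
t 28.4 pos [ 481.3 -281.6  134. ] th -84.12 tz [ 0.145  0.048 -0.988] F [ 0.2  0.6 -1.5] T [-0.14  0.28 -0.05] w 0.379 q6 2.04
```

View pics/c10.png

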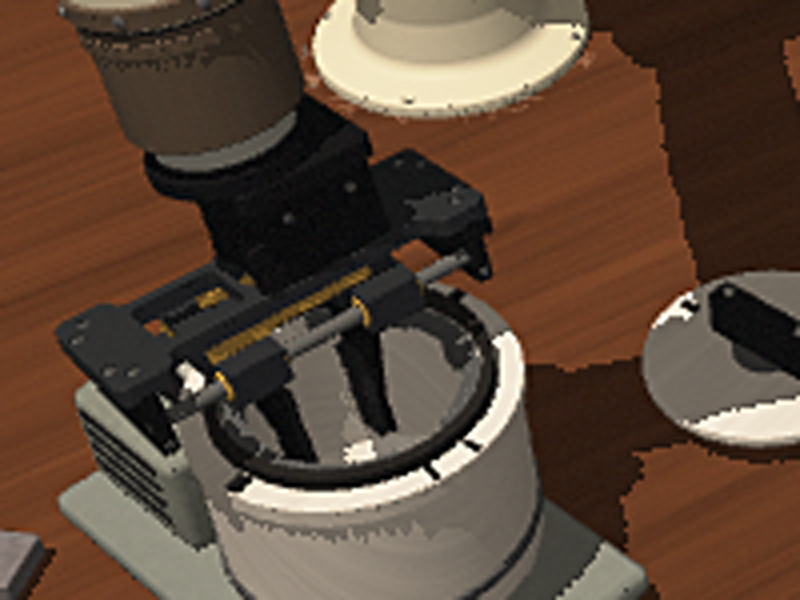

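>>> send_rows(moves="-8 -10 0 0; 0 -12 0 0; 0 -10 0 0; 0 -4 0 0", claw=0.9)

```text
time_s: 28.85
position: [0.5196, -0.2684, 0.1417]
orientation: [-2.229, 2.013, -0.118]
contact_force: [0.0, -0.8, -1.0]
gripper_width: 0.141
```

```bash
python3 - <<'E'
from h import *
st()
E
```

```text
t 28.9 pos [ 519.6 -268.4  141.7] th -84.03 tz [ 0.148  0.048 -0.988] F [ 0.  -0.8 -1. ] T [-0.18  0.34 -0.04] w 0.141 q6 1.99
```

>>> send_rows(moves="0 -4 1 0; 0 -4 1 0; 0 -3 1 0; 0 -3 1 0")

```text
time_s: 29.25
position: [0.5212, -0.2647, 0.1346]
orientation: [-2.239, 2.029, -0.071]
contact_force: [-5.2, -0.9, 1.5]
gripper_width: 0.104
```

```bash
python3 - <<'E'
from h import *
st()
E
```

```text
t 29.2 pos [ 521.2 -264.7  134.6] th -84.20 tz [ 0.114  0.057 -0.992] F [-5.2 -0.9  1.5] T [-0.11  1.75  0.08] w 0.104 q6 1.97
```

>>> send_rows(moves="1 -4 0 0; 1 -4 0 0; 0 -4 0 0; 0 -4 0 0; 0 -4 0 0")

```text
time_s: 29.75
position: [0.5204, -0.2622, 0.1298]
orientation: [-2.251, 2.053, 0.001]
contact_force: [-8.2, -0.2, 3.1]
gripper_width: 0.1
```

```bash
python3 - <<'E'
from h import *
st()
E
```

```text
t 29.8 pos [ 520.4 -262.2  129.8] th -84.61 tz [ 0.064  0.07  -0.995] F [-8.2 -0.2  3.1] T [-0.18  2.31  0.07] w 0.100 q6 1.96
```

>>> send_rows(moves="1 -4 -1 0; 1 -4 -1 0; 0 -4 -1 0; 0 -4 -1 0; 0 -4 -1 0; 0 -4 -1 0; 0 -4 -1 0")

```text
time_s: 30.45
position: [0.5183, -0.2606, 0.13]
orientation: [-2.266, 2.088, 0.101]
contact_force: [-8.7, -0.3, 3.7]
gripper_width: 0.101
```

```bash
python3 - <<'E'
from h import *
st()
E
```

```text
t 30.4 pos [ 518.3 -260.6  130. ] th -85.33 tz [-0.009  0.087 -0.996] F [-8.7 -0.3  3.7] T [-0.51  2.27  0.07] w 0.101 q6 1.94
```

>>> send_rows(moves="0 15 0 0; 0 15 0 0; -8 7 0 0; -10 0 0 0; -4 0 0 0; -4 0 0 0; -4 0 0 0")

```text
time_s: 31.15
position: [0.4785, -0.2319, 0.1324]
orientation: [-2.265, 2.089, 0.1]
contact_force: [-0.8, 0.3, -0.0]
gripper_width: 0.097
```

```bash
python3 - <<'E'
from h import *
st()
E
```

```text
t 31.1 pos [ 478.5 -231.9  132.4] th -85.37 tz [-0.008  0.087 -0.996] F [-0.8  0.3 -0. ] T [-0.2  -0.06  0.02] w 0.097 q6 1.91
```

>>> send_rows(moves="-4 0 0 0; -4 0 0 0; -4 0 0 0; -4 0 0 0; -4 0 0 0")

```text
time_s: 31.65
position: [0.4782, -0.2305, 0.1349]
orientation: [-2.287, 2.103, 0.063]
contact_force: [-0.2, -17.3, -5.2]
gripper_width: 0.096
```

```bash
python3 - <<'E'
from h import *
st()
E
```

```text
t 31.6 pos [ 478.2 -230.5  134.9] th -85.19 tz [-0.007  0.053 -0.999] F [ -0.2 -17.3  -5.2] T [-5.09  0.12 -0.14] w 0.096 q6 1.86
```

>>> send_rows(moves="-4 0 1 0; -4 0 1 0; -4 0 1 0; -4 0 1 0; -4 0 1 0")

```text
time_s: 32.15
position: [0.4784, -0.2315, 0.1353]
orientation: [-2.307, 2.118, 0.022]
contact_force: [-1.7, -18.4, -1.3]
gripper_width: 0.099
```

```bash
python3 - <<'E'
from h import *
st();print(bot.sense()['qpos'])
E
```

```text
t 32.1 pos [ 478.4 -231.5  135.3] th -85.13 tz [-0.004  0.017 -1.   ] F [ -1.7 -18.4  -1.3] T [-5.04  0.45 -0.09] w 0.099 q6 1.82
[-0.15487874  0.31505833 -0.32947628 -0.01981637 -0.93270846  1.82262824]
```

>>> send_rows(moves="8 0 0 0; 0 0 -30 0; 0 0 -40 0; 0 0 -40 0; -25 0 0 0; -40 0 0 0; -45 0 0 0; -45 0 0 0; -45 0 0 0; -45 0 0 0", claw=0.5)

```text
time_s: 33.15
position: [0.4621, 0.0072, 0.2539]
orientation: [-2.293, 2.128, 0.023]
contact_force: [0.7, 0.4, -0.4]
gripper_width: 0.498
```

```bash
python3 - <<'E'
from h import *
im=snap('top','t11')
for m,a,n,w in toggles('top',im): print(np.round(m+[-.5,2],1),round(a,1),n,np.round(w,1))
plan(543,315,110,-94)
cv2.imwrite('pics/c11.png',cv2.resize(im[195:345,170:530],None,fx=2,fy=2,interpolation=cv2.INTER_CUBIC)[:,:,::-1])
E
```

```text
[559.8 128.5] 2.5 276 [ 5.7 30.5]
[546.7 248.8] 160.6 124 [ 4.9 15.6]
[543.  315.2] 176.0 125 [ 4.9 15.6]
[469.7 243.6] 110.9 67 [ 4.1 10.1]
[452.8 382.6] 20.5 125 [ 5.  15.6]
t 33.2 pos [462.2  12.2 254.2] th -85.40 tz [-0.     0.022 -1.   ] F [-1.1  3.  -0. ] T [0.29 0.09 0.04] w 0.500 q6 1.29
8 -36.5 -13.1 18.9 0.019; -36.8 -12.4 18.9 0.019; -37.0 -11.7 18.9 0.019; -37.2 -11.0 18.9 0.019; -37.4 -10.3 18.9 0.019; -37.6 -9.6 18.9 0.019; -37.8 -8.9 18.9 0.019; -37.9 -8.2 18.9 0.019
```

View pics/c11.png

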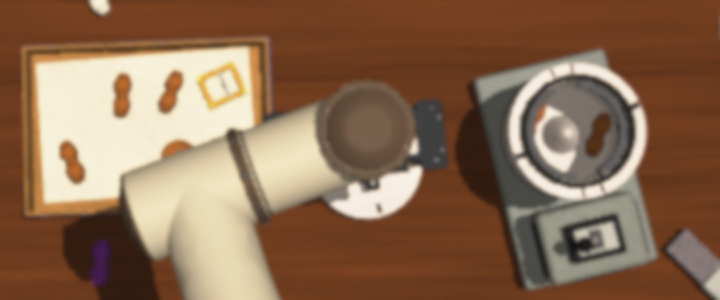

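Top view: two toggles lie in the drum (one on each side of the cone), three remain in the box. Next toggle.

>>> send_rows(moves="-37 -13 19 0.019; -37 -12 19 0.019; -37 -12 19 0.019; -37 -11 19 0.019; -37 -10 19 0.019; -38 -10 19 0.019; -37 -9 19 0.019; -34 -8 19 0.019")

```text
time_s: 34.0
position: [0.5467, 0.3284, 0.1106]
orientation: [-2.121, 2.279, 0.022]
contact_force: [0.5, 0.0, 0.8]
gripper_width: 0.499
```

```bash
python3 - <<'E'
from h import *
plan(543,315,30,-94,n=4)
E
```

```text
t 34.0 pos [546.7 328.4 110.6] th -94.11 tz [ 0.011  0.03  -0.999] F [0.5 0.  0.8] T [-0.11 -0.04 -0.01] w 0.499 q6 0.72
4 4.0 0.9 20.0 -0.000; 4.0 0.9 20.0 -0.000; 4.0 0.9 20.0 -0.000; 4.0 0.9 20.0 -0.000
```

>>> send_rows(moves="5 1 20 0; 4 1 20 0; 4 1 20 0; 3 1 18 0; 0 0 0 0")

```text
time_s: 34.5
position: [0.5421, 0.3223, 0.0234]
orientation: [-2.131, 2.275, 0.025]
contact_force: [-0.2, -0.7, 0.4]
gripper_width: 0.496
```

```bash
python3 - <<'E'
from h import *
plan(543,315,9,-94,n=3)
E
```

```text
t 34.5 pos [542.1 322.3  23.4] th -93.73 tz [ 0.007  0.028 -1.   ] F [-0.2 -0.7  0.4] T [-0.07  0.05  0.03] w 0.496 q6 0.74
3 2.5 -0.4 4.7 0.002; 2.5 -0.5 4.7 0.002; 2.5 -0.5 4.7 0.002
```

>>> send_rows(moves="4 0 2 0; 3 0 6 0; 0 0 6 0; 0 0 0 0")

```text
time_s: 34.9
position: [0.5435, 0.317, 0.0109]
orientation: [-2.129, 2.27, 0.024]
contact_force: [0.2, -0.2, 0.3]
gripper_width: 0.499
```

>>> send_rows(moves="0 0 0 0; 0 0 0 0; 0 0 0 0; 0 0 0 0; 0 0 0 0", claw=1)

```text
time_s: 35.4
position: [0.5444, 0.3177, 0.0127]
orientation: [-2.127, 2.268, 0.024]
contact_force: [0.2, -0.3, -1.0]
gripper_width: 0.246
```

```bash
python3 - <<'E'
from h import *
st()
E
```

```text
t 35.4 pos [544.4 317.7  12.7] th -93.66 tz [ 0.013  0.034 -0.999] F [ 0.2 -0.3 -1. ] T [-0.12  0.02  0.03] w 0.246 q6 0.75
```

>>> send_rows(moves="0 0 -25 0; 0 0 -45 0; 0 0 -45 0; 0 0 -45 0; 0 0 -45 0; 30 5 -25 0; 45 5 0 0; 45 5 0 0; 45 5 0 0; 45 5 0 0")

```text
time_s: 36.4
position: [0.503, 0.1003, 0.245]
orientation: [-2.135, 2.257, 0.02]
contact_force: [0.6, -0.3, 0.4]
gripper_width: 0.243
```

```bash
python3 - <<'E'
from h import *
plan(480,-254,235,-94)
E
```

```text
t 36.4 pos [503.  100.3 245. ] th -93.17 tz [ 0.016  0.033 -0.999] F [ 0.6 -0.3  0.4] T [-0.13 -0.08  0.01] w 0.243 q6 1.02
8 44.4 0.4 -0.3 0.002; 44.4 0.3 -0.3 0.002; 44.4 0.3 -0.3 0.002; 44.4 0.2 -0.3 0.002; 44.4 0.1 -0.3 0.002; 44.4 0.0 -0.3 0.002; 44.4 -0.1 -0.3 0.002; 44.4 -0.1 -0.3 0.002
```

>>> send_rows(moves="45 0 0 0; 45 0 0 0; 45 0 0 0; 44 0 0 0; 44 0 0 0; 44 0 0 0; 43 0 0 0; 40 0 0 0; 0 0 0 0")

```text
time_s: 37.3
position: [0.4782, -0.2665, 0.2343]
orientation: [-2.129, 2.256, 0.015]
contact_force: [-0.6, 1.7, -0.3]
gripper_width: 0.248
```

```bash
python3 - <<'E'
from h import *
plan(480,-254,140,-94,n=5)
E
```

```text
t 37.3 pos [ 478.2 -266.5  234.3] th -93.31 tz [ 0.022  0.034 -0.999] F [-0.6  1.7 -0.3] T [-0.09  0.03 -0.08] w 0.248 q6 1.76
5 -1.8 0.2 18.9 0.002; -1.8 0.2 18.9 0.002; -1.8 0.2 18.9 0.002; -1.8 0.2 18.9 0.002; -1.8 0.2 18.9 0.002
```

>>> send_rows(moves="-3 0 19 0; -3 0 19 0; -2 0 19 0; -2 0 19 0; -2 0 15 0; 0 0 0 0")

```text
time_s: 37.9
position: [0.4804, -0.2513, 0.1416]
orientation: [-2.123, 2.259, 0.013]
contact_force: [-1.5, 0.2, -0.9]
gripper_width: 0.247
```

```bash
python3 - <<'E'
from h import *
st()
E
```

```text
t 37.9 pos [ 480.4 -251.3  141.6] th -93.53 tz [ 0.025  0.034 -0.999] F [-1.5  0.2 -0.9] T [-0.07  0.06 -0.  ] w 0.247 q6 1.74
```

Release, then lift and travel back.

>>> send_rows(moves="0 0 0 0; 0 0 0 0; 0 0 0 0", claw=0.6)

```text
time_s: 38.2
position: [0.4818, -0.2512, 0.1439]
orientation: [-2.124, 2.256, 0.008]
contact_force: [-1.0, -0.5, -0.1]
gripper_width: 0.381
```

>>> send_rows(moves="0 0 -30 0; 0 0 -40 0; 0 0 -35 0; -25 0 0 0; -40 0 0 0; -45 0 0 0; -45 0 0 0; -45 0 0 0; -45 0 0 0", claw=0.5)

```text
time_s: 39.1
position: [0.497, -0.0083, 0.2707]
orientation: [-2.102, 2.26, -0.013]
contact_force: [0.2, 0.0, -0.5]
gripper_width: 0.496
```

```bash
python3 - <<'E'
from h import *
im=snap('top','t12')
for m,a,n,w in toggles('top',im): print(np.round(m+[-.5,2],1),round(a,1),n,np.round(w,1))
plan(547,248,110,-110)
cv2.imwrite('pics/c12.png',cv2.resize(im[195:345,170:530],None,fx=2,fy=2,interpolation=cv2.INTER_CUBIC)[:,:,::-1])
E
```

```text
[573.  129.1] 3.5 208 [ 6.  22.3]
[547.  248.8] 160.4 123 [ 4.9 15.4]
[452.8 382.6] 20.5 125 [ 5.  15.6]
t 39.1 pos [498.1  -3.2 271.2] th -93.78 tz [ 0.048  0.034 -0.998] F [-0.   2.9 -0.6] T [0.23 0.14 0.02] w 0.502 q6 1.20
7 -35.4 -3.5 24.5 0.040; -35.5 -2.1 24.5 0.040; -35.6 -0.6 24.5 0.040; -35.6 0.8 24.5 0.040; -35.5 2.3 24.5 0.040; -35.4 3.7 24.5 0.040; -35.2 5.1 24.5 0.040
```

View pics/c12.png

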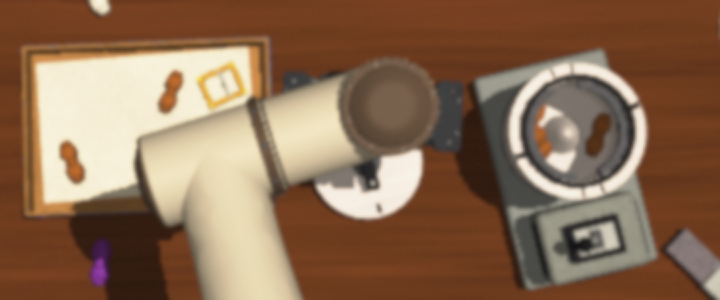

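>>> send_rows(moves="-35 -3 24 0.04; -35 -2 24 0.04; -35 0 24 0.04; -35 1 24 0.04; -35 2 24 0.04; -34 4 24 0.04; -33 5 20 0.04")

```text
time_s: 39.85
position: [0.5517, 0.2539, 0.1266]
orientation: [-1.745, 2.511, -0.008]
contact_force: [0.6, -1.0, 0.8]
gripper_width: 0.502
```

```bash
python3 - <<'E'
from h import *
plan(547,249,30,-109.6,n=4)
E
```

```text
t 39.9 pos [551.7 253.9 126.6] th -110.30 tz [ 0.072  0.044 -0.996] F [ 0.6 -1.   0.8] T [-0.11  0.07 -0.01] w 0.502 q6 0.50
4 3.1 1.9 23.9 -0.003; 3.1 1.9 23.9 -0.003; 3.1 2.0 23.9 -0.003; 3.1 2.0 23.9 -0.003
```

>>> send_rows(moves="3 2 24 0; 3 2 24 0; 3 2 24 0; 3 2 22 0; 0 0 0 0")

```text
time_s: 40.35
position: [0.5497, 0.2563, 0.0293]
orientation: [-1.749, 2.501, -0.008]
contact_force: [-0.5, -0.6, -0.4]
gripper_width: 0.497
```

```bash
python3 - <<'E'
from h import *
plan(547,249,9,-109.6,n=3)
E
```

```text
t 40.4 pos [549.7 256.3  29.3] th -109.95 tz [ 0.077  0.047 -0.996] F [-0.5 -0.6 -0.4] T [-0.17  0.2  -0.02] w 0.497 q6 0.49
3 3.1 0.4 6.5 -0.002; 3.1 0.4 6.5 -0.002; 3.0 0.4 6.5 -0.002
```

>>> send_rows(moves="5 1 1 0; 4 1 5 0; 2 0 7 0; 1 0 7 0; 0 0 0 0")

```text
time_s: 40.85
position: [0.5483, 0.2477, 0.0124]
orientation: [-1.744, 2.492, -0.008]
contact_force: [-0.2, 0.3, -0.3]
gripper_width: 0.499
```

```bash
python3 - <<'E'
from h import *
plan(547,249,9,-109.6,n=1)
b=snap('scene','s13')
cv2.imwrite('pics/c13.png',cv2.resize(b[140:290,270:470],None,fx=4,fy=4,interpolation=cv2.INTER_CUBIC)[:,:,::-1])
E
```

```text
t 40.9 pos [548.3 247.7  12.4] th -109.90 tz [ 0.085  0.052 -0.995] F [-0.2  0.3 -0.3] T [-0.12  0.21 -0.05] w 0.499 q6 0.50
1 -0.5 1.9 3.3 -0.005
```

View pics/c13.png

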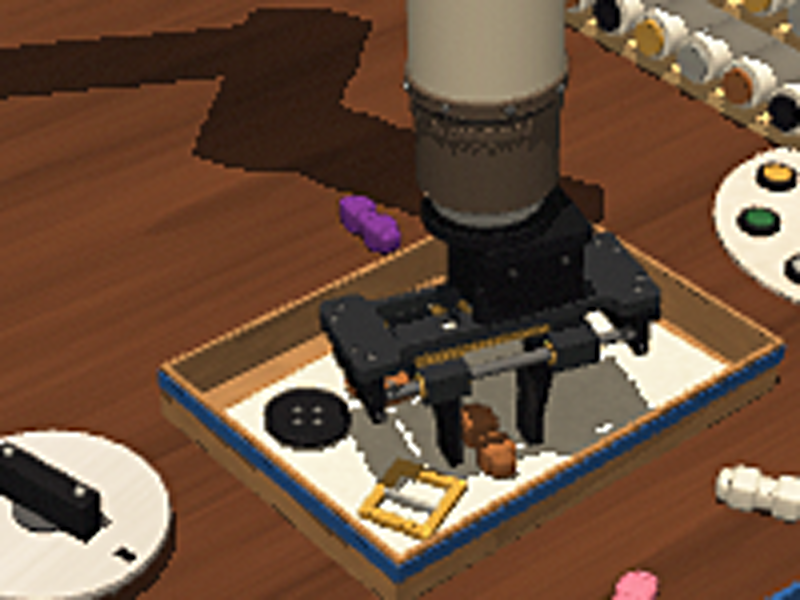

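Fingers straddle the toggle, clear of the buckle. Close and lift.

>>> send_rows(moves="0 0 3 0; 0 0 0 0; 0 0 0 0; 0 0 0 0; 0 0 0 0", claw=1)

```text
time_s: 41.4
position: [0.5496, 0.2486, 0.0104]
orientation: [-1.743, 2.49, -0.009]
contact_force: [-0.1, 0.5, -0.0]
gripper_width: 0.252
```

>>> send_rows(moves="0 0 -25 0; 0 0 -45 0; 0 0 -45 0; 0 0 -45 0; 0 0 -45 0; 0 0 -25 0")

```text
time_s: 42.0
position: [0.5271, 0.2346, 0.2423]
orientation: [-1.75, 2.501, -0.01]
contact_force: [1.0, 0.8, -0.1]
gripper_width: 0.25
```

```bash
python3 - <<'E'
from h import *
plan(480,-270,235,-90)
E
```

```text
t 42.0 pos [527.1 234.6 242.3] th -109.92 tz [ 0.076  0.046 -0.996] F [ 1.   0.8 -0.1] T [-0.06  0.12  0.01] w 0.250 q6 0.51
12 40.8 -10.7 -1.6 -0.029; 41.1 -9.6 -1.6 -0.029; 41.4 -8.4 -1.6 -0.029; 41.6 -7.2 -1.6 -0.029; 41.8 -6.0 -1.6 -0.029; 41.9 -4.7 -1.6 -0.029; 42.1 -3.5 -1.6 -0.029; 42.1 -2.3 -1.6 -0.029; 42.2 -1.1 -1.6 -0.029; 42.2 0.1 -1.6 -0.029; 42.2 1.4 -1.6 -0.029; 42.1 2.6 -1.6 -0.029
```

>>> send_rows(moves="41 -10 -1 -0.03; 41 -9 -1 -0.03; 42 -8 -1 -0.03; 42 -7 -1 -0.03; 42 -6 -1 -0.03; 42 -5 -1 -0.03; 42 -3 -1 -0.03; 42 -2 -1 -0.03; 42 -1 -1 -0.03; 42 0 -1 -0.03")

```text
time_s: 43.0
position: [0.4918, -0.1943, 0.235]
orientation: [-2.118, 2.171, -0.039]
contact_force: [0.9, 0.3, 0.2]
gripper_width: 0.253
```

```bash
python3 - <<'E'
from h import *
plan(480,-282,225,-90)
E
```

```text
t 43.0 pos [ 491.8 -194.3  235. ] th -91.27 tz [ 0.095  0.057 -0.994] F [0.9 0.3 0.2] T [-0.14  0.09 -0.  ] w 0.253 q6 1.69
2 44.2 5.1 1.9 -0.011; 44.1 5.6 1.9 -0.011
```

>>> send_rows(moves="40 5 0 0; 40 6 0 0; 0 0 0 0; 0 0 0 0")

```text
time_s: 43.4
position: [0.4768, -0.2818, 0.2281]
orientation: [-2.11, 2.179, -0.039]
contact_force: [0.4, 0.5, 0.2]
gripper_width: 0.25
```

```bash
python3 - <<'E'
from h import *
plan(480,-284,140,-90,n=5)
E
```

```text
t 43.4 pos [ 476.8 -281.8  228.1] th -91.68 tz [ 0.095  0.057 -0.994] F [0.4 0.5 0.2] T [-0.1   0.14  0.05] w 0.250 q6 1.87
5 1.5 1.0 17.6 -0.006; 1.5 1.0 17.6 -0.006; 1.4 1.0 17.6 -0.006; 1.4 1.0 17.6 -0.006; 1.4 1.0 17.6 -0.006
```

>>> send_rows(moves="1 1 18 0; 1 1 18 0; 1 1 18 0; 1 1 18 0; 1 1 16 0; 0 0 0 0")

```text
time_s: 44.0
position: [0.4821, -0.2764, 0.1392]
orientation: [-2.116, 2.169, -0.044]
contact_force: [0.1, 0.2, -0.5]
gripper_width: 0.252
```

```bash
python3 - <<'E'
from h import *
st()
E
```

```text
t 44.0 pos [ 482.1 -276.4  139.2] th -91.26 tz [ 0.099  0.057 -0.993] F [ 0.1  0.2 -0.5] T [-0.15  0.22 -0.03] w 0.252 q6 1.89
```

>>> send_rows(moves="10 1 0 0; 0 0 0 0")

```text
time_s: 44.2
position: [0.482, -0.2858, 0.1399]
orientation: [-2.12, 2.165, -0.046]
contact_force: [-0.3, 0.0, -0.3]
gripper_width: 0.248
```

>>> send_rows(moves="0 0 0 0; 0 0 0 0; 0 0 0 0", claw=0.6)

```text
time_s: 44.5
position: [0.4833, -0.2866, 0.1425]
orientation: [-2.118, 2.164, -0.053]
contact_force: [-0.4, 0.2, 0.1]
gripper_width: 0.378
```

>>> send_rows(moves="-8 -10 -1 0; -4 -12 -1 0; 0 -12 0 0; 0 -4 0 0; 0 -4 0 0; 0 -4 0 0; 0 -4 0 0", claw=0.9)

```text
time_s: 45.2
position: [0.5199, -0.2703, 0.1453]
orientation: [-2.133, 2.184, 0.012]
contact_force: [-9.4, 1.3, 3.5]
gripper_width: 0.103
```

```bash
python3 - <<'E'
from h import *
st()
E
```

```text
t 45.2 pos [ 519.9 -270.3  145.3] th -91.25 tz [ 0.059  0.068 -0.996] F [-9.4  1.3  3.5] T [0.1  2.77 0.12] w 0.103 q6 1.85
```

Straighten further: aim for a slightly negative x-tilt.

>>> send_rows(moves="0 -4 0 0; 0 -4 0 0; 0 -4 0 0; 0 -4 0 0; 0 -4 0 0; 0 -4 0 0; 0 -4 0 0")

```text
time_s: 45.9
position: [0.5189, -0.2662, 0.1387]
orientation: [-2.16, 2.221, 0.126]
contact_force: [-10.2, 0.2, 4.4]
gripper_width: 0.099
```

>>> send_rows(moves="0 15 0 0; 0 15 0 0; -10 7 0 0; -10 0 0 0; -10 0 0 0; -5 0 0 0; -4 0 0 0; -4 0 0 0")

```text
time_s: 46.7
position: [0.4859, -0.2306, 0.1424]
orientation: [-2.18, 2.231, 0.107]
contact_force: [-2.1, -20.7, -6.7]
gripper_width: 0.096
```

```bash
python3 - <<'E'
from h import *
st()
E
```

```text
t 46.7 pos [ 485.9 -230.6  142.4] th -91.37 tz [-0.033  0.063 -0.997] F [ -2.1 -20.7  -6.7] T [-6.26  0.42 -0.  ] w 0.096 q6 1.76
```

>>> send_rows(moves="-4 0 0 0; -4 0 0 0; -4 0 0 0; -4 0 0 0; -4 0 0 0; -4 0 0 0; -4 0 0 0; -4 0 0 0")

```text
time_s: 47.5
position: [0.4856, -0.2318, 0.1434]
orientation: [2.175, -2.223, -0.054]
contact_force: [-1.7, -20.6, -5.5]
gripper_width: 0.095
```

```bash
python3 - <<'E'
from h import *
st()
E
```

```text
t 47.5 pos [ 485.6 -231.8  143.4] th -91.24 tz [-0.046  0.003 -0.999] F [ -1.7 -20.6  -5.5] T [-5.84  0.24  0.1 ] w 0.095 q6 1.69
```

Tilt (-0.046, 0.003): good. Fetch the last toggle at (453, 382.6), θ −69.5.

>>> send_rows(moves="8 0 0 0; 0 0 -30 0; 0 0 -40 0; 0 0 -30 0; -25 0 0 0; -40 0 0 0; -45 0 0 0; -45 0 0 0; -45 0 0 0; -45 0 0 0", claw=0.5)

```text
time_s: 48.5
position: [0.5017, 0.0141, 0.2494]
orientation: [2.176, -2.232, -0.05]
contact_force: [1.1, 0.3, 0.4]
gripper_width: 0.5
```

```bash
python3 - <<'E'
from h import *
im=snap('top','t14')
for m,a,n,w in toggles('top',im): print(np.round(m+[-.5,2],1),round(a,1),n,np.round(w,1))
plan(453,382,110,-69.5)
cv2.imwrite('pics/c14.png',cv2.resize(im[195:345,170:530],None,fx=2,fy=2,interpolation=cv2.INTER_CUBIC)[:,:,::-1])
E
```

```text
[598.3 131.6] 174.7 72 [6.5 7.4]
[452.8 382.6] 20.5 125 [ 5.  15.6]
[421.7 125.8] 172.8 194 [ 7.2 19.1]
t 48.5 pos [502.5  19.4 249.4] th -91.16 tz [-0.038  0.008 -0.999] F [-0.1  2.3  0.1] T [ 0.26 -0.06  0.02] w 0.503 q6 1.21
9 -40.1 5.7 16.0 -0.042; -40.3 4.0 16.0 -0.042; -40.4 2.3 16.0 -0.042; -40.5 0.6 16.0 -0.042; -40.4 -1.1 16.0 -0.042; -40.4 -2.8 16.0 -0.042; -40.2 -4.5 16.0 -0.042; -40.0 -6.1 16.0 -0.042; -39.7 -7.8 16.0 -0.042
```

View pics/c14.png

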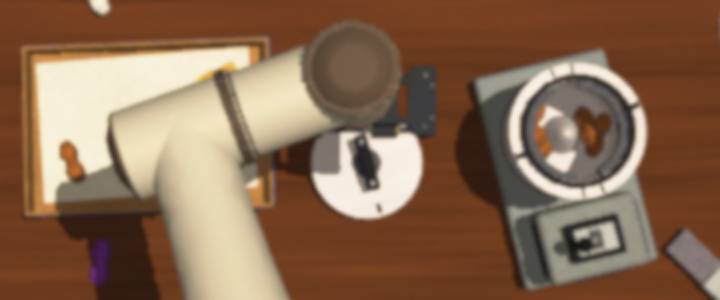

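Four in the drum. On to the last.

>>> send_rows(moves="-40 6 16 -0.042; -40 4 16 -0.042; -40 2 16 -0.042; -40 1 16 -0.042; -40 -1 16 -0.042; -40 -3 16 -0.042; -40 -4 16 -0.042; -39 -6 16 -0.042; -36 -8 16 -0.042")

```text
time_s: 49.45
position: [0.4508, 0.3991, 0.113]
orientation: [-2.601, 1.757, 0.05]
contact_force: [0.5, 0.1, 0.4]
gripper_width: 0.5
```

```bash
python3 - <<'E'
from h import *
plan(453,382,28,-69.5,n=4)
E
```

```text
t 49.5 pos [450.8 399.1 113. ] th -68.11 tz [-0.025  0.02  -0.999] F [0.5 0.1 0.4] T [-0.11 -0.13  0.05] w 0.500 q6 1.00
4 4.7 0.7 21.1 0.006; 4.8 0.7 21.1 0.006; 4.8 0.7 21.1 0.006; 4.8 0.7 21.1 0.006
```

>>> send_rows(moves="6 1 21 0.006; 6 1 21 0.006; 5 0 21 0.006; 4 0 20 0.006; 0 0 0 0")

```text
time_s: 49.95
position: [0.4513, 0.3921, 0.0239]
orientation: [-2.59, 1.771, 0.052]
contact_force: [-0.4, -0.3, -0.1]
gripper_width: 0.501
```

```bash
python3 - <<'E'
from h import *
plan(453,382,9,-69.5,n=3)
E
```

```text
t 50.0 pos [451.3 392.1  23.9] th -68.74 tz [-0.025  0.022 -0.999] F [-0.4 -0.3 -0.1] T [-0.17 -0.04 -0.  ] w 0.501 q6 1.01
3 3.5 0.6 4.9 0.004; 3.5 0.6 4.9 0.004; 3.5 0.6 4.9 0.004
```

>>> send_rows(moves="6 1 0 0; 4 1 3 0; 1 0 7 0; 0 0 6 0; 0 0 0 0")

```text
time_s: 50.45
position: [0.4548, 0.3841, 0.0104]
orientation: [-2.585, 1.764, 0.051]
contact_force: [0.3, -0.7, 0.6]
gripper_width: 0.497
```

```bash
python3 - <<'E'
from h import *
plan(453,382,9,-69.5,n=1)
b=snap('scene','s15')
cv2.imwrite('pics/c15.png',cv2.resize(b[140:290,270:470],None,fx=4,fy=4,interpolation=cv2.INTER_CUBIC)[:,:,::-1])
E
```

```text
t 50.5 pos [454.8 384.1  10.4] th -68.61 tz [-0.02   0.028 -0.999] F [ 0.3 -0.7  0.6] T [-0.09  0.01 -0.  ] w 0.497 q6 1.03
1 1.3 2.4 1.4 0.016
```

View pics/c15.png

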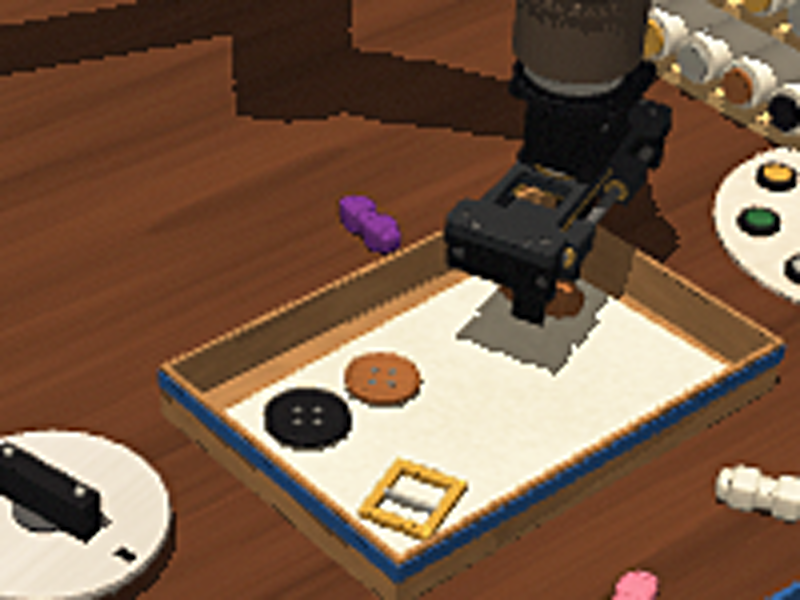

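>>> send_rows(moves="0 1 1 0; 0 0 0 0; 0 0 0 0; 0 0 0 0; 0 0 0 0", claw=1)

```text
time_s: 51.0
position: [0.4544, 0.3846, 0.0106]
orientation: [-2.584, 1.761, 0.05]
contact_force: [0.6, -0.5, -0.4]
gripper_width: 0.249
```

>>> send_rows(moves="0 0 -25 0; 0 0 -45 0; 0 0 -45 0; 0 0 -45 0; 0 0 -45 0; 0 0 -30 0")

```text
time_s: 51.6
position: [0.4569, 0.375, 0.2476]
orientation: [2.593, -1.77, -0.053]
contact_force: [2.3, 0.2, 1.1]
gripper_width: 0.249
```

```bash
python3 - <<'E'
from h import *
plan(480,-254,238,-88)
E
```

```text
t 51.6 pos [456.9 375.  247.6] th -68.65 tz [-0.029  0.018 -0.999] F [2.3 0.2 1.1] T [-0.05 -0.17 -0.02] w 0.249 q6 1.01
14 42.4 14.8 -0.2 0.024; 42.8 13.8 -0.2 0.024; 43.1 12.8 -0.2 0.024; 43.4 11.7 -0.2 0.024; 43.7 10.7 -0.2 0.024; 43.9 9.6 -0.2 0.024; 44.1 8.5 -0.2 0.024; 44.3 7.5 -0.2 0.024; 44.5 6.4 -0.2 0.024; 44.6 5.3 -0.2 0.024; 44.8 4.3 -0.2 0.024; 44.8 3.2 -0.2 0.024; 44.9 2.1 -0.2 0.024; 45.0 1.0 -0.2 0.024
```

>>> send_rows(moves="42 15 0 0.024; 43 14 0 0.024; 43 13 0 0.024; 43 12 0 0.024; 44 11 0 0.024; 44 10 0 0.024; 44 9 0 0.024; 44 7 0 0.024; 44 6 0 0.024; 44 5 0 0.024")

```text
time_s: 52.6
position: [0.4731, -0.0814, 0.2429]
orientation: [-2.354, 2.056, 0.047]
contact_force: [1.1, 0.6, -0.3]
gripper_width: 0.249
```

```bash
python3 - <<'E'
from h import *
plan(480,-254,235,-88)
E
```

```text
t 52.6 pos [473.1 -81.4 242.9] th -82.27 tz [-0.013  0.032 -0.999] F [ 1.1  0.6 -0.3] T [-0.1  -0.19 -0.03] w 0.249 q6 1.57
4 43.0 4.1 0.6 0.025; 43.1 3.0 0.6 0.025; 43.2 1.9 0.6 0.025; 43.2 0.9 0.6 0.025
```

>>> send_rows(moves="43 4 0 0.025; 43 3 0 0.025; 42 2 0 0.025; 36 1 0 0.025; 0 0 0 0")

```text
time_s: 53.1
position: [0.4771, -0.2566, 0.2372]
orientation: [-2.237, 2.184, 0.047]
contact_force: [-0.1, -0.0, -1.2]
gripper_width: 0.247
```

```bash
python3 - <<'E'
from h import *
plan(480,-254,142,-88,n=5)
E
```

```text
t 53.1 pos [ 477.1 -256.6  237.2] th -88.62 tz [-0.011  0.032 -0.999] F [-0.1 -0.  -1.2] T [-0.11  0.01 -0.01] w 0.247 q6 1.82
5 0.1 -0.8 19.0 -0.002; 0.1 -0.8 19.0 -0.002; 0.1 -0.8 19.0 -0.002; 0.1 -0.8 19.0 -0.002; 0.1 -0.8 19.0 -0.002
```

>>> send_rows(moves="0 -1 19 0; 0 -1 19 0; 0 -1 19 0; 0 -1 19 0; 0 0 15 0; 0 0 0 0")

```text
time_s: 53.7
position: [0.4795, -0.2528, 0.1437]
orientation: [-2.233, 2.185, 0.046]
contact_force: [-0.6, -0.1, -0.2]
gripper_width: 0.247
```

```bash
python3 - <<'E'
from h import *
st()
E
```

```text
t 53.7 pos [ 479.5 -252.8  143.7] th -88.74 tz [-0.009  0.033 -0.999] F [-0.6 -0.1 -0.2] T [-0.09  0.01 -0.01] w 0.247 q6 1.82
```

Release, then straighten the small y-tilt and bias x-tilt negative before getting the lid.

>>> send_rows(moves="0 0 0 0; 0 0 0 0; 0 0 0 0", claw=0.6)

```text
time_s: 54.0
position: [0.4808, -0.2525, 0.1459]
orientation: [-2.235, 2.182, 0.041]
contact_force: [-0.0, -0.2, 0.4]
gripper_width: 0.378
```

>>> send_rows(moves="0 0 -30 0; 0 0 -40 0; 0 0 -20 0; -25 0 0 0; -40 0 0 0; -45 0 0 0; -45 0 0 0; -45 0 0 0; -30 0 0 0")

```text
time_s: 54.9
position: [0.4791, -0.022, 0.2554]
orientation: [-2.217, 2.183, 0.02]
contact_force: [1.1, 0.7, -0.2]
gripper_width: 0.398
```

```bash
python3 - <<'E'
from h import *
st()
im=snap('top','t16')
for m,a,n,w in toggles('top',im): print(np.round(m+[-.5,2],1),round(a,1),n,np.round(w,1))
cv2.imwrite('pics/c16.png',cv2.resize(im[195:345,170:530],None,fx=2,fy=2,interpolation=cv2.INTER_CUBIC)[:,:,::-1])
b=snap('scene','s16')
cv2.imwrite('pics/c16b.png',cv2.resize(b[200:350,90:290],None,fx=4,fy=4,interpolation=cv2.INTER_CUBIC)[:,:,::-1])
E
```

```text
t 54.9 pos [479.1 -22.  255.4] th -89.11 tz [ 0.012  0.03  -0.999] F [ 1.1  0.7 -0.2] T [-0.12 -0.1  -0.01] w 0.398 q6 1.32
[568.1 128.9] 2.9 235 [ 5.9 25.5]
```

View pics/c16.png

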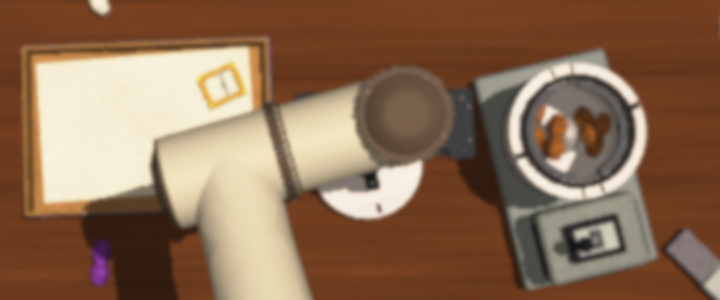

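View pics/c16b.png

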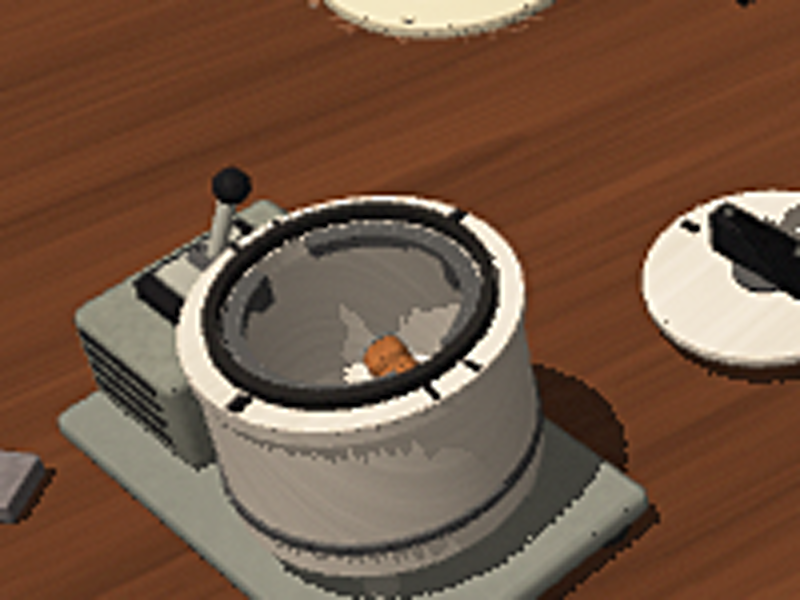

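```bash
python3 - <<'E'
from h import *
px=(186,286)
for z in(.07,.09,.1,.12,.145): 
    p=atz('scene',px,z); print(np.round(p*1000), (proj('top',p)-[170,195])*2)
im=cv2.imread('pics/t16.png')
cv2.imwrite('pics/c17.png',cv2.resize(im[220:305,415:505],None,fx=7,fy=7,interpolation=cv2.INTER_CUBIC))
im=cv2.imread('pics/t5.png')
cv2.imwrite('pics/c18.png',cv2.resize(im[230:325,310:420],None,fx=6,fy=6,interpolation=cv2.INTER_CUBIC))
im=cv2.imread('pics/s16.png')
cv2.imwrite('pics/c19.png',cv2.resize(im[230:310,230:340],None,fx=6,fy=6,interpolation=cv2.INTER_CUBIC))
E
```

```text
[ 414. -238.   70.] [538.08386757 184.47432131]
[ 435. -244.   90.] [545.11202867 168.23887823]
[ 445. -247.  100.] [548.68895671 159.9759755 ]
[ 466. -253.  120.] [555.97229962 143.15104825]
[ 491. -261.  145.] [565.32744608 121.54013954]
```

View pics/c17.png

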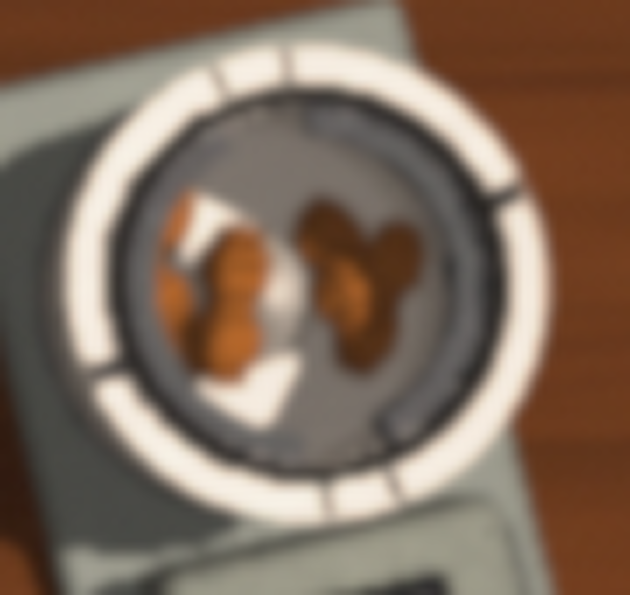

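View pics/c18.png

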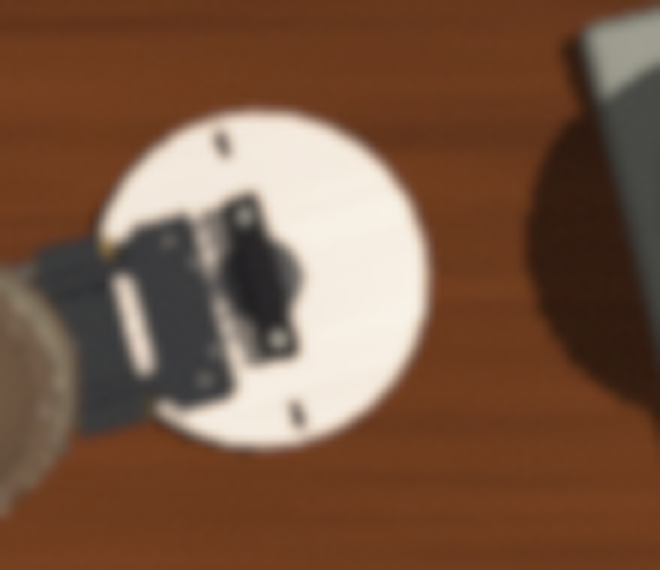

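View pics/c19.png

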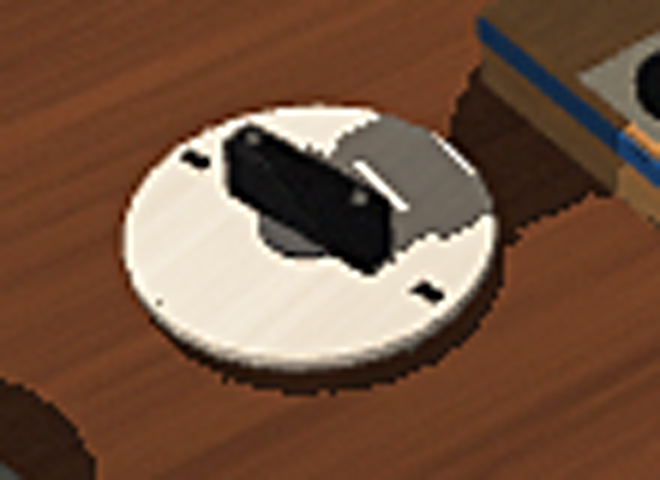

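```bash
python3 - <<'E'
from h import *
for c,a,b in(('scene',(289.7,263),(272,253.2)),('top',(351.2,265.8),(356.8,286.3))):
    A=atz(c,a,.0555);B=atz(c,b,.0555); print(c,(A+B)/2*1000,np.degrees(np.arctan2(*(A-B)[1::-1])),np.linalg.norm(A-B))
plan(448,-14,110,-76)
E
```

```text
scene [446.16478044 -13.57355597  55.5       ] 14.98462565198254 0.055464712400079434
top [446.3289436  -18.20382046  55.5       ] 14.391345808683681 0.05563283992243552
t 55.0 pos [479.5 -21.4 255.6] th -88.91 tz [ 0.012  0.031 -0.999] F [ 0.1 -0.7 -0.1] T [-0.16  0.01 -0.01] w 0.400 q6 1.32
4 -0.9 8.3 36.3 -0.056; -1.4 8.2 36.3 -0.056; -1.8 8.2 36.3 -0.056; -2.3 8.0 36.3 -0.056
```

>>> send_rows(moves="-1 8 36 -0.058; -1 8 36 -0.058; -2 8 36 -0.058; -2 8 34 -0.058; 0 0 0 0", claw=0.5)

```text
time_s: 55.5
position: [0.4523, -0.0146, 0.1148]
orientation: [-2.458, 1.887, -0.002]
contact_force: [-0.8, -0.5, 0.4]
gripper_width: 0.5
```

```bash
python3 - <<'E'
from h import *
plan(446,-15,45,-75.5,n=4)
E
```

```text
t 55.5 pos [452.3 -14.6 114.8] th -75.00 tz [ 0.027  0.033 -0.999] F [-0.8 -0.5  0.4] T [-0.19  0.15  0.05] w 0.500 q6 1.54
4 0.1 2.2 17.4 0.002; 0.1 2.2 17.4 0.002; 0.1 2.2 17.4 0.002; 0.1 2.2 17.4 0.002
```

>>> send_rows(moves="0 2 18 0; 0 2 18 0; 0 2 18 0; 0 2 12 0; 0 0 0 0")

```text
time_s: 56.0
position: [0.457, -0.015, 0.0561]
orientation: [-2.443, 1.886, -0.023]
contact_force: [1.0, -0.8, -1.1]
gripper_width: 0.5
```

```bash
python3 - <<'E'
from h import *
plan(446,-15,33,-75.5,n=3)
E
```

```text
t 56.0 pos [457.  -15.   56.1] th -75.31 tz [ 0.045  0.035 -0.998] F [ 1.  -0.8 -1.1] T [-0.13  0.17  0.02] w 0.500 q6 1.54
3 -0.8 4.0 7.5 0.001; -0.8 4.0 7.5 0.001; -0.8 4.0 7.5 0.001
```

>>> send_rows(moves="-1 6 8 0; -1 5 8 0; 0 3 7 0; 0 0 0 0")

```text
time_s: 56.4
position: [0.4474, -0.0156, 0.0349]
orientation: [-2.436, 1.884, -0.032]
contact_force: [0.3, 0.6, -0.6]
gripper_width: 0.5
```

```bash
python3 - <<'E'
from h import *
plan(446,-15,33,-75.5,n=1)
E
```

```text
t 56.4 pos [447.4 -15.6  34.9] th -75.39 tz [ 0.054  0.037 -0.998] F [ 0.3  0.6 -0.6] T [-0.12  0.11 -0.02] w 0.500 q6 1.54
1 -0.9 1.3 1.8 0.002
```

>>> send_rows(moves="0 1 3 0; 0 0 0 0; 0 0 0 0; 0 0 0 0; 0 0 0 0; 0 0 0 0", claw=1)

```text
time_s: 57.0
position: [0.4474, -0.0157, 0.0325]
orientation: [-2.436, 1.882, -0.034]
contact_force: [-0.6, -0.4, -0.4]
gripper_width: 0.204
```

```bash
python3 - <<'E'
from h import *
st()
E
```

```text
t 57.0 pos [447.4 -15.7  32.5] th -75.34 tz [ 0.056  0.036 -0.998] F [-0.6 -0.4 -0.4] T [-0.51  0.11 -0.01] w 0.204 q6 1.54
```

>>> send_rows(moves="0 0 -15 0; 0 0 -30 0; 0 0 -40 0; 0 0 -40 0; 0 0 -40 0; 0 0 -40 0; 0 0 -10 0")

```text
time_s: 57.7
position: [0.4308, -0.0242, 0.2499]
orientation: [-2.441, 1.892, -0.017]
contact_force: [0.2, 1.2, -2.1]
gripper_width: 0.204
```

```bash
python3 - <<'E'
from h import *
plan(480,-269,245,-78,n=9)
E
```

```text
t 57.7 pos [430.8 -24.2 249.9] th -75.53 tz [ 0.041  0.035 -0.999] F [ 0.2  1.2 -2.1] T [-0.1  -0.03  0.01] w 0.204 q6 1.53
9 27.7 1.5 -0.2 0.005; 27.7 1.4 -0.2 0.005; 27.7 1.2 -0.2 0.005; 27.7 1.1 -0.2 0.005; 27.7 1.0 -0.2 0.005; 27.7 0.8 -0.2 0.005; 27.7 0.7 -0.2 0.005; 27.7 0.6 -0.2 0.005; 27.7 0.4 -0.2 0.005
```

>>> send_rows(moves="28 1 0 0.005; 28 1 0 0.005; 28 1 0 0.005; 28 1 0 0.005; 28 1 0 0.005; 28 1 0 0.005; 27 1 0 0.005; 25 1 0 0.005; 14 0 0 0.005; 0 0 0 0")

```text
time_s: 58.7
position: [0.4754, -0.2585, 0.2382]
orientation: [-2.391, 1.944, 0.001]
contact_force: [-0.1, 0.0, -2.3]
gripper_width: 0.205
```

```bash
python3 - <<'E'
from h import *
plan(480,-269,215,-78,n=3)
b=snap('scene','s20')
cv2.imwrite('pics/c20.png',cv2.resize(b[150:330,80:280],None,fx=4,fy=3.3,interpolation=cv2.INTER_CUBIC)[:,:,::-1])
E
```

```text
t 58.7 pos [ 475.4 -258.5  238.2] th -78.18 tz [ 0.037  0.047 -0.998] F [-0.1  0.  -2.3] T [-0.16  0.13  0.02] w 0.205 q6 2.03
3 4.0 -0.4 7.6 -0.001; 4.0 -0.4 7.6 -0.001; 4.0 -0.4 7.6 -0.001
```

View pics/c20.png

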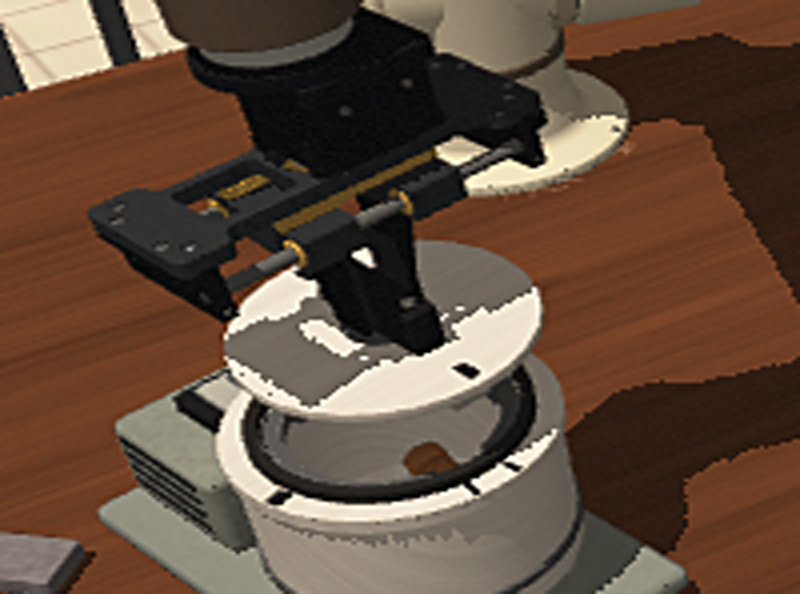

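>>> send_rows(moves="6 -1 4 0; 4 -1 4 0; 2 -1 4 0; 0 0 4 0; 0 0 0 0")

```text
time_s: 59.25
position: [0.481, -0.2655, 0.2202]
orientation: [-2.394, 1.938, 0.005]
contact_force: [-0.2, 0.3, -1.7]
gripper_width: 0.202
```

```bash
python3 - <<'E'
from h import *
plan(481,-269,212,-78,n=3)
b=snap('scene','s21')
cv2.imwrite('pics/c21.png',cv2.resize(b[200:340,90:270],None,fx=4,fy=4,interpolation=cv2.INTER_CUBIC)[:,:,::-1])
E
```

```text
t 59.2 pos [ 481.  -265.5  220.2] th -77.93 tz [ 0.036  0.05  -0.998] F [-0.2  0.3 -1.7] T [-0.2   0.12 -0.  ] w 0.202 q6 2.05
3 1.3 0.4 2.7 0.000; 1.3 0.4 2.7 0.000; 1.3 0.4 2.7 0.000
```

View pics/c21.png

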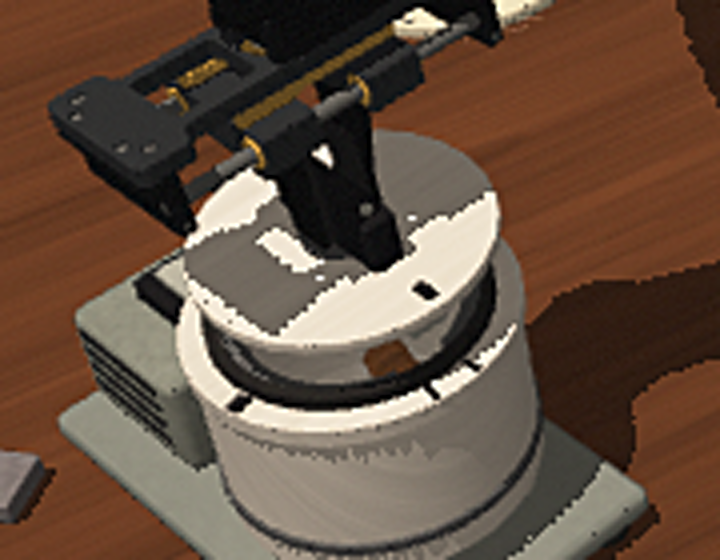

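>>> send_rows(moves="2 0 4 0; 1 0 4 0; 1 0 4 0; 0 0 4 0")

```text
time_s: 59.7
position: [0.4833, -0.2689, 0.2043]
orientation: [-2.394, 1.937, 0.001]
contact_force: [-0.6, 0.9, -2.3]
gripper_width: 0.201
```

```bash
python3 - <<'E'
from h import *
plan(481,-269,195,-78,n=3)
E
```

```text
t 59.7 pos [ 483.3 -268.9  204.3] th -77.88 tz [ 0.039  0.049 -0.998] F [-0.6  0.9 -2.3] T [-0.18  0.07 -0.04] w 0.201 q6 2.06
3 0.0 0.9 3.1 0.001; 0.0 0.9 3.1 0.001; 0.0 0.9 3.1 0.001
```

>>> send_rows(moves="0 1 3 0; 0 1 3 0; 0 1 3 0; 0 0 3 0")

```text
time_s: 60.1
position: [0.4803, -0.2689, 0.1906]
orientation: [-2.394, 1.937, 0.002]
contact_force: [0.0, 0.4, -2.3]
gripper_width: 0.206
```

```bash
python3 - <<'E'
from h import *
plan(481,-269,187,-78,n=3)
E
```

```text
t 60.1 pos [ 480.3 -268.9  190.6] th -77.89 tz [ 0.038  0.049 -0.998] F [ 0.   0.4 -2.3] T [-0.14  0.14 -0.07] w 0.206 q6 2.06
3 0.1 -0.2 1.2 0.001; 0.1 -0.2 1.2 0.001; 0.1 -0.2 1.2 0.001
```

>>> send_rows(moves="0 0 3 0; 0 0 3 0; 0 0 3 0; 0 0 2 0")

```text
time_s: 60.5
position: [0.4839, -0.2705, 0.184]
orientation: [-2.396, 1.933, -0.015]
contact_force: [-3.3, 1.8, 5.7]
gripper_width: 0.203
```

```bash
python3 - <<'E'
from h import *
st()
E
```

```text
t 60.5 pos [ 483.9 -270.5  184. ] th -77.74 tz [ 0.047  0.042 -0.998] F [-3.3  1.8  5.7] T [0.16 0.86 0.05] w 0.203 q6 2.06
```

>>> send_rows(moves="0 1 3 0; 0 1 3 0; 0 1 3 0.03; 0 1 2 0.04")

```text
time_s: 60.9
position: [0.4833, -0.2715, 0.1816]
orientation: [-2.331, 2.009, -0.029]
contact_force: [-1.9, 4.6, 9.5]
gripper_width: 0.204
```

```bash
python3 - <<'E'
from h import *
st()
E
```

```text
t 60.9 pos [ 483.3 -271.5  181.6] th -81.47 tz [ 0.057  0.036 -0.998] F [-1.9  4.6  9.5] T [0.7  0.57 0.25] w 0.204 q6 2.00
```

>>> send_rows(moves="-1 1 2 0.08; -1 1 2 0.08; -1 1 2 0.08; -1 1 2 0.08")

```text
time_s: 61.3
position: [0.4838, -0.27, 0.1831]
orientation: [-1.973, 2.354, -0.039]
contact_force: [-2.1, -1.1, 4.0]
gripper_width: 0.209
```

```bash
python3 - <<'E'
from h import *
st()
E
```

```text
t 61.3 pos [ 483.8 -270.   183.1] th -99.99 tz [ 0.07   0.026 -0.997] F [-2.1 -1.1  4. ] T [-0.66  0.58  0.15] w 0.209 q6 1.66
```

>>> send_rows(moves="0 1 4 0; 0 1 3 0.05; 0 1 3 0.08; 0 1 3 0.08")

```text
time_s: 61.7
position: [0.4835, -0.2716, 0.1807]
orientation: [-1.716, 2.544, -0.049]
contact_force: [-3.3, 2.8, 10.8]
gripper_width: 0.208
```

```bash
python3 - <<'E'
from h import *
st()
b=snap('scene','s22')
cv2.imwrite('pics/c22.png',cv2.resize(b[200:340,90:270],None,fx=4,fy=4,interpolation=cv2.INTER_CUBIC)[:,:,::-1])
E
```

```text
t 61.7 pos [ 483.5 -271.6  180.7] th -111.92 tz [ 0.078  0.014 -0.997] F [-3.3  2.8 10.8] T [0.16 1.18 0.29] w 0.208 q6 1.45
```

View pics/c22.png

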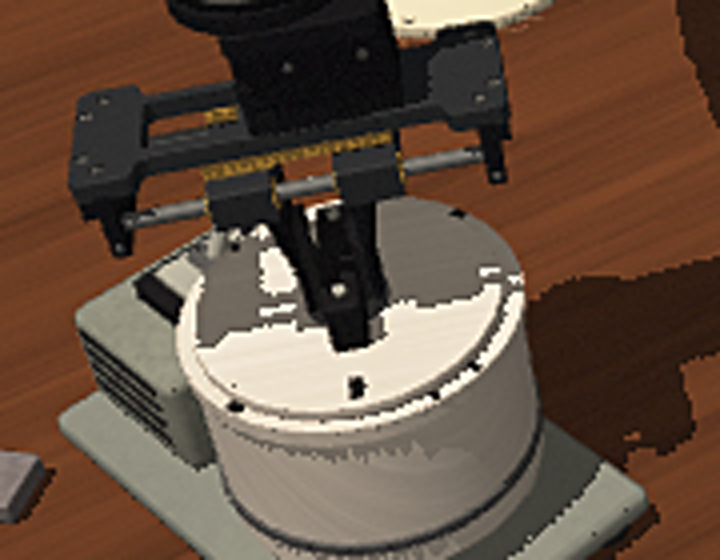

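>>> send_rows(moves="0 1 2.5 0.08; 0 1 2.5 0.08; 0 1 2.5 0.08; 0 1 2.5 0.08; 0 1 2.5 0.08")

```text
time_s: 62.25
position: [0.4831, -0.2723, 0.182]
orientation: [-1.168, 2.829, -0.051]
contact_force: [-2.7, 1.8, 10.6]
gripper_width: 0.207
```

```bash
python3 - <<'E'
from h import *
st()
E
```

```text
t 62.2 pos [ 483.1 -272.3  182. ] th -135.02 tz [ 0.087 -0.    -0.996] F [-2.7  1.8 10.6] T [-0.05  1.34  0.28] w 0.207 q6 1.03
```

>>> send_rows(moves="0 1 2.5 0.08; 0 1 2.5 0.08; 0 1 2.5 0.08; 0 1 2.5 0.08; 0 1 2.5 0.08; 0 1 2.5 0.06")

```text
time_s: 62.85
position: [0.4816, -0.2728, 0.1822]
orientation: [-0.491, 3.017, -0.05]
contact_force: [-5.2, -3.5, 9.1]
gripper_width: 0.214
```

```bash
python3 - <<'E'
from h import *
st()
b=snap('scene','s23')
cv2.imwrite('pics/c23.png',cv2.resize(b[200:340,90:270],None,fx=4,fy=4,interpolation=cv2.INTER_CUBIC)[:,:,::-1])
E
```

```text
t 62.9 pos [ 481.6 -272.8  182.2] th -161.42 tz [ 0.089 -0.019 -0.996] F [-5.2 -3.5  9.1] T [-1.49  2.56  0.43] w 0.214 q6 0.55
```

View pics/c23.png

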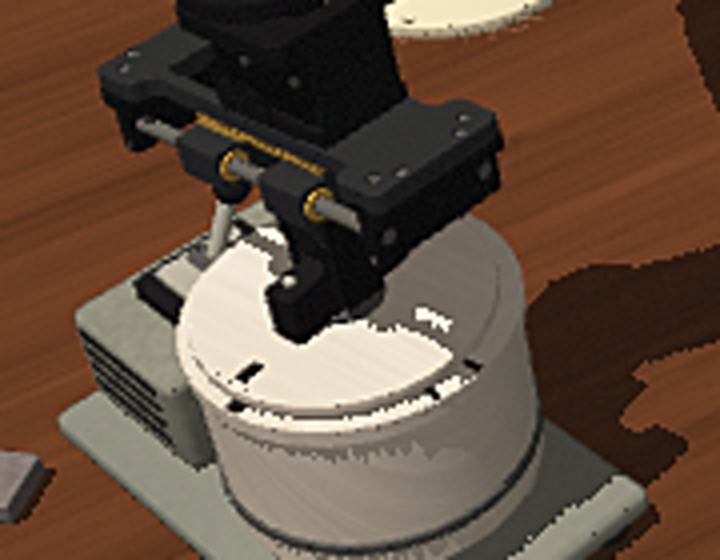

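>>> send_rows(moves="0 0 2 0.05; 0 0 -1 0.02; 0 0 -2 0; 0 0 -1 0; 0 0 0 0")

```text
time_s: 63.4
position: [0.4802, -0.2739, 0.1854]
orientation: [-0.401, 3.034, -0.053]
contact_force: [0.0, -0.2, 1.5]
gripper_width: 0.218
```

```bash
python3 - <<'E'
from h import *
st()
E
```

```text
t 63.4 pos [ 480.2 -273.9  185.4] th -164.84 tz [ 0.084 -0.023 -0.996] F [ 0.  -0.2  1.5] T [-0.25  0.55  0.8 ] w 0.218 q6 0.48
```

>>> send_rows(moves="0 0 0 -0.06; 0 0 0 -0.05")

```text
time_s: 63.6
position: [0.4796, -0.2734, 0.1854]
orientation: [-0.568, 3.011, -0.056]
contact_force: [-1.1, 1.2, 2.0]
gripper_width: 0.212
```

>>> send_rows(moves="0 0 0 0; 0 0 0 0; 0 0 0 0", claw=0.5)

```text
time_s: 63.9
position: [0.4802, -0.2731, 0.1858]
orientation: [-0.557, 3.01, -0.054]
contact_force: [0.5, -0.1, 0.7]
gripper_width: 0.398
```

>>> send_rows(moves="0 0 -20 0; 0 0 -30 0; 0 0 -30 0; 0 0 -30 0")

```text
time_s: 64.3
position: [0.4682, -0.2699, 0.2932]
orientation: [-0.549, 3.022, -0.043]
contact_force: [0.3, -0.4, -1.1]
gripper_width: 0.496
```

```bash
python3 - <<'E'
from h import *
st()
b=snap('scene','s24')
cv2.imwrite('pics/c24.png',cv2.resize(b[230:380,100:260],None,fx=4,fy=4,interpolation=cv2.INTER_CUBIC)[:,:,::-1])
E
```

```text
t 64.3 pos [ 468.2 -269.9  293.2] th -159.34 tz [ 0.074 -0.015 -0.997] F [ 0.3 -0.4 -1.1] T [ 0.08  0.04 -0.02] w 0.496 q6 0.58
```

View pics/c24.png

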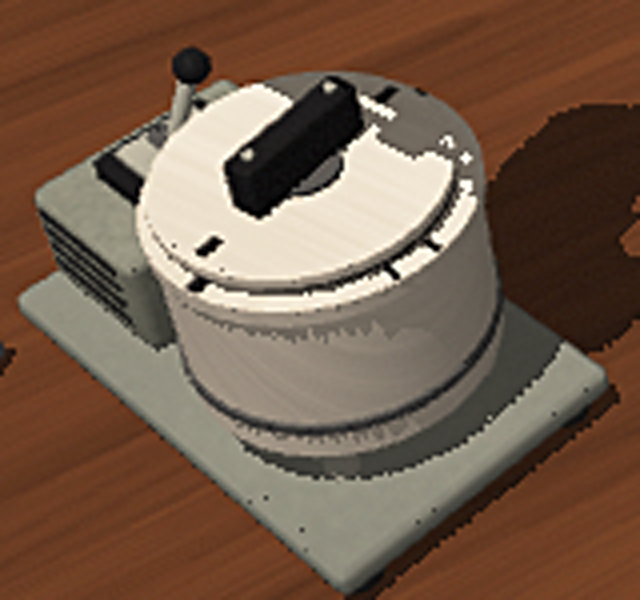

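```bash
python3 - <<'E'
from h import *
plan(328,-222,240,-78,n=10)
E
```

```text
t 64.3 pos [ 470.4 -271.4  299.7] th -159.25 tz [ 0.084 -0.02  -0.996] F [ 0.7 -0.8  4.3] T [-0.12 -0.08 -0.04] w 0.499 q6 0.58
10 12.0 9.9 4.6 -0.142; 10.4 11.5 4.6 -0.142; 8.7 12.9 4.6 -0.142; 6.8 14.0 4.6 -0.142; 4.8 14.8 4.6 -0.142; 2.6 15.3 4.6 -0.142; 0.4 15.5 4.6 -0.142; -1.8 15.4 4.6 -0.142; -3.9 15.0 4.6 -0.142; -6.0 14.3 4.6 -0.142
```

>>> send_rows(moves="12 10 4 -0.142; 10 11 4 -0.142; 9 13 4 -0.142; 7 14 4 -0.142; 5 15 4 -0.142; 3 15 4 -0.142; 0 15 4 -0.142; -2 15 4 -0.142; -4 15 4 -0.142; -6 14 4 -0.142", claw=1)

```text
time_s: 65.35
position: [0.3262, -0.2241, 0.2465]
orientation: [-2.448, 1.893, -0.141]
contact_force: [-0.5, -0.9, 0.5]
gripper_width: 0.006
```

```bash
python3 - <<'E'
from h import *
plan(330,-225,142,-78,n=5)
b=snap('scene','s25');a=snap('top','t25')
cv2.imwrite('pics/c25.png',cv2.resize(a[205:355,380:530],None,fx=4,fy=4,interpolation=cv2.INTER_CUBIC)[:,:,::-1])
E
```

```text
t 65.3 pos [ 326.2 -224.1  246.5] th -75.54 tz [ 0.098 -0.021 -0.995] F [-0.5 -0.9  0.5] T [-0.    0.18  0.05] w 0.006 q6 2.01
5 -0.6 1.2 20.9 0.009; -0.6 1.2 20.9 0.009; -0.6 1.2 20.9 0.009; -0.6 1.2 20.9 0.009; -0.5 1.2 20.9 0.009
```

View pics/c25.png

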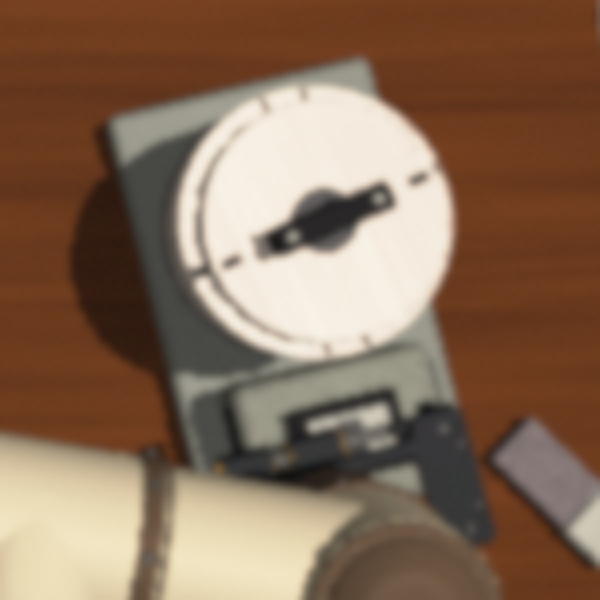

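View pics/s25.png

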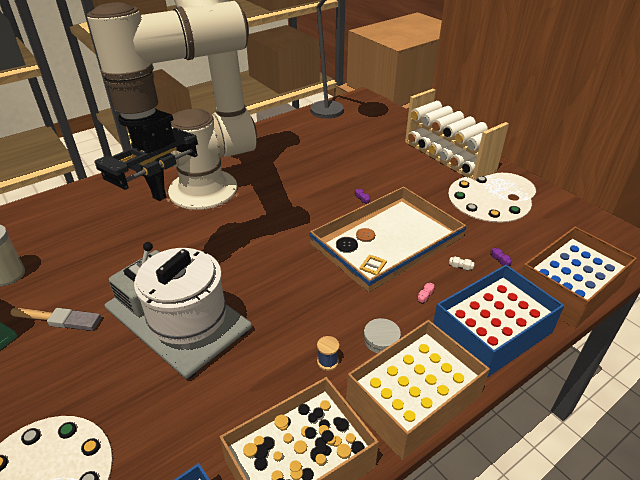

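>>> send_rows(moves="0 1 21 0; 0 1 21 0; 0 1 21 0; 0 1 21 0; 0 1 16 0; 0 0 0 0")

```text
time_s: 66.05
position: [0.3372, -0.2292, 0.1467]
orientation: [-2.416, 1.923, -0.156]
contact_force: [-1.0, 0.9, -1.0]
gripper_width: 0.004
```

```bash
python3 - <<'E'
from h import *
plan(340,-255,142,-78,n=2)
b=snap('scene','s26')
cv2.imwrite('pics/c26.png',cv2.resize(b[190:340,70:260],None,fx=4,fy=4,interpolation=cv2.INTER_CUBIC)[:,:,::-1])
E
```

```text
t 66.0 pos [ 337.2 -229.2  146.7] th -77.18 tz [ 0.11  -0.024 -0.994] F [-1.   0.9 -1. ] T [-0.04  0.22 -0.01] w 0.004 q6 1.99
2 12.8 1.8 2.8 0.007; 12.8 1.7 2.8 0.007
```

View pics/c26.png

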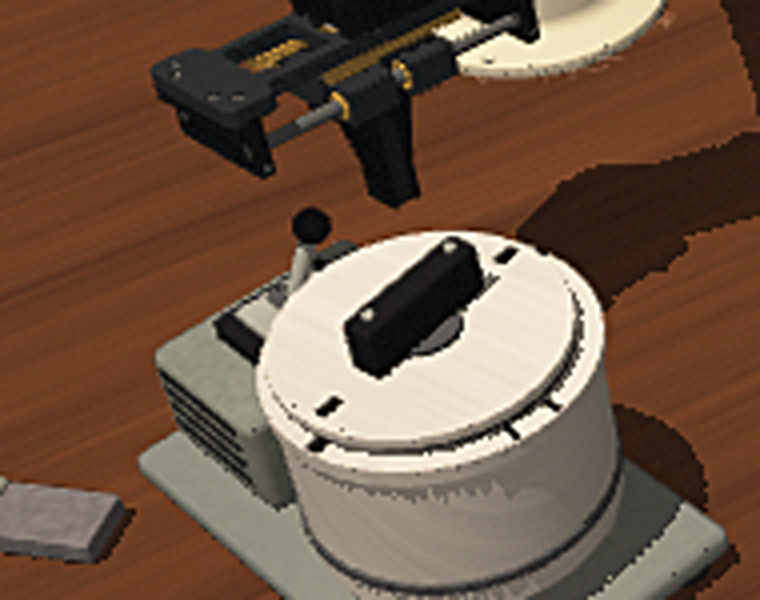

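>>> send_rows(moves="10 0 3 0; 10 0 2 0; 10 0 0 0; 10 0 0 0; 10 0 0 0")

```text
time_s: 66.6
position: [0.3536, -0.2816, 0.1495]
orientation: [-2.409, 1.922, -0.168]
contact_force: [-0.1, 3.7, 2.5]
gripper_width: 0.003
```

```bash
python3 - <<'E'
from h import *
plan(345,-298,142,-78,n=2)
b=snap('scene','s27')
cv2.imwrite('pics/c27.png',cv2.resize(b[190:340,70:260],None,fx=4,fy=4,interpolation=cv2.INTER_CUBIC)[:,:,::-1])
E
```

```text
t 66.6 pos [ 353.6 -281.6  149.5] th -77.33 tz [ 0.119 -0.025 -0.993] F [-0.1  3.7  2.5] T [1.07 0.29 0.2 ] w 0.003 q6 2.13
2 6.9 6.4 3.4 0.006; 6.9 6.4 3.4 0.006
```

View pics/c27.png

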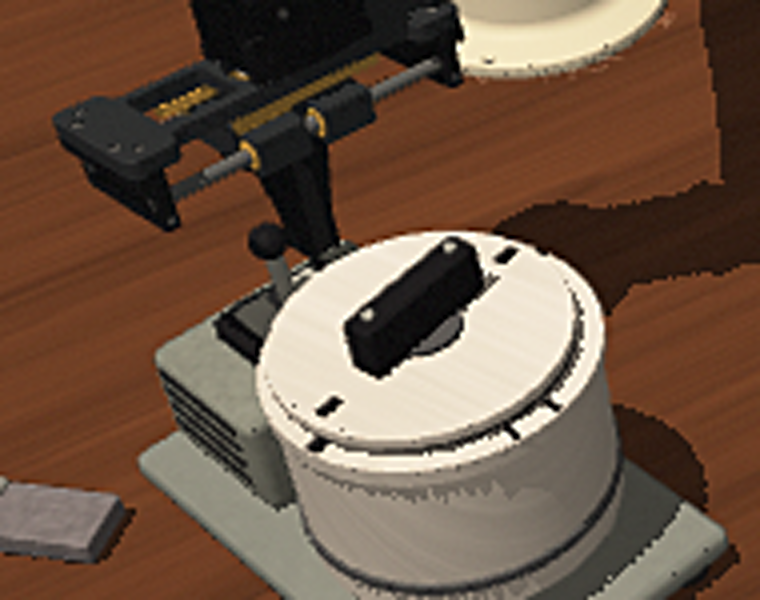

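>>> send_rows(moves="8 1 1 0; 8 1 1 0; 6 0 1 0; 4 0 0 0")

```text
time_s: 67.05
position: [0.3572, -0.3032, 0.1473]
orientation: [-2.393, 1.926, -0.149]
contact_force: [1.7, 33.8, 20.2]
gripper_width: 0.006
```

```bash
python3 - <<'E'
from h import *
st()
b=snap('scene','s28')
cv2.imwrite('pics/c28.png',cv2.resize(b[190:340,70:260],None,fx=4,fy=4,interpolation=cv2.INTER_CUBIC)[:,:,::-1])
E
```

```text
t 67.0 pos [ 357.2 -303.2  147.3] th -77.76 tz [ 0.117 -0.009 -0.993] F [ 1.7 33.8 20.2] T [ 9.84 -0.8   0.93] w 0.006 q6 2.20
```

View pics/c28.png

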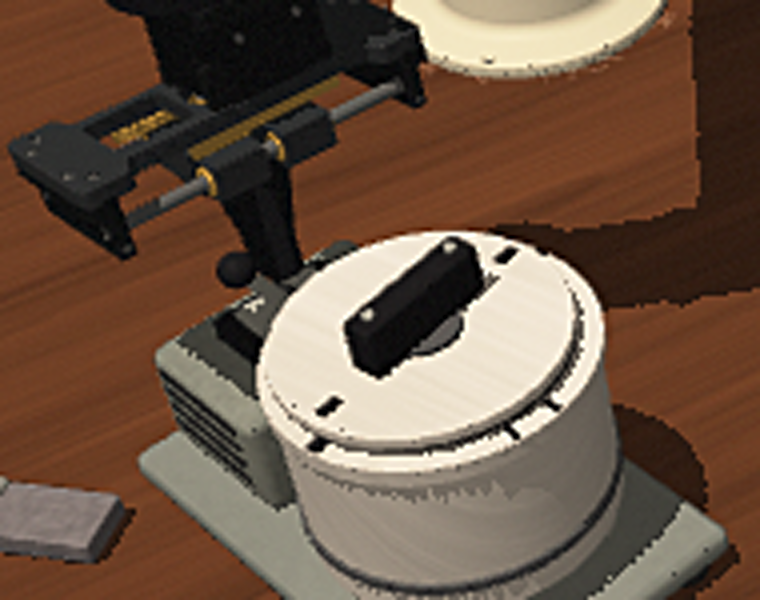

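At the stop (34 N, ball leaning to −y). Back off and rise.

>>> send_rows(moves="-10 0 0 0; -20 0 0 0; -20 0 0 0; -10 0 -20 0; 0 0 -40 0; 0 0 -40 0; 0 0 -40 0; -40 0 0 0; -40 0 0 0; -40 0 0 0")

```text
time_s: 68.1
position: [0.303, -0.1302, 0.287]
orientation: [-2.386, 1.944, -0.161]
contact_force: [0.6, 0.6, 0.1]
gripper_width: 0.006
```

```bash
python3 - <<'E'
from h import *
st()
b=snap('scene','s29');a=snap('top','t29')
cv2.imwrite('pics/c29.png',cv2.resize(b[210:380,70:260],None,fx=4,fy=3.5,interpolation=cv2.INTER_CUBIC)[:,:,::-1])
cv2.imwrite('pics/c29t.png',cv2.resize(a[205:355,380:530],None,fx=4,fy=4,interpolation=cv2.INTER_CUBIC)[:,:,::-1])
E
```

```text
t 68.1 pos [ 303.  -130.2  287. ] th -78.48 tz [ 0.118 -0.02  -0.993] F [0.6 0.6 0.1] T [ 0.1   0.13 -0.01] w 0.006 q6 1.62
```

View pics/c29.png

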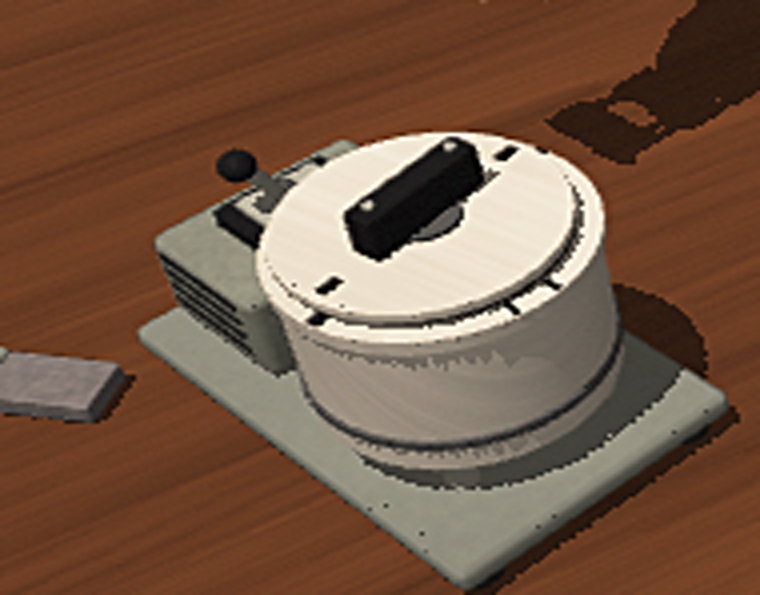

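View pics/c29t.png

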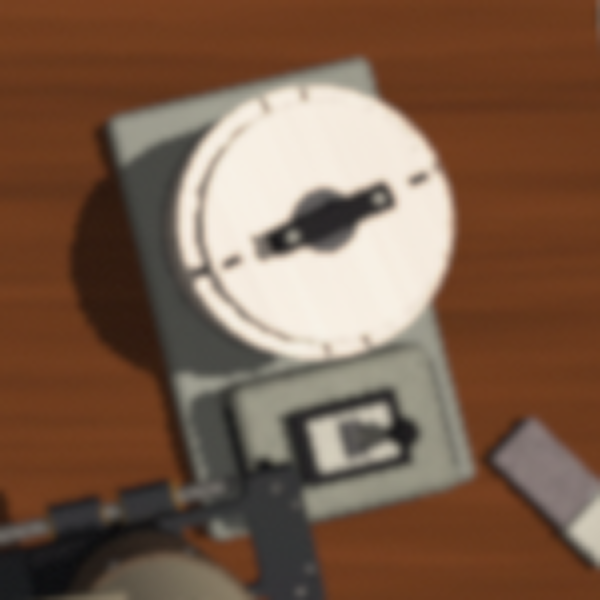

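View pics/t29.png

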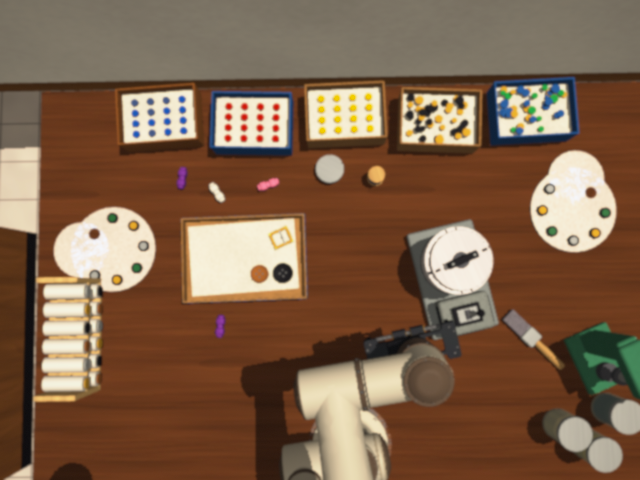

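```bash
python3 - <<'E'
from h import *
print(bot.sign_off())
E
```

```text
the job is handed in; nothing more can be done
None
```

I handed the job in at about 68 s of robot time. I unlocked the lid and laid it lugs down on the bench, then moved all five brown toggles into the drum. After that I put the lid back, pressed it down, turned it clockwise to the stop and flipped the switch on.

**Last checks:**
- **Box and drum:** the last pictures show only the two buttons and the buckle in the box. Five toggles were in the drum before the lid went back on. I put the highest at about 0.115 m, under the 0.145 m limit.
- **Lid:** the turn ended against a hard stop, and the lid rose about 3 mm when I eased off. From the arm's position its underside was about 12 mm below the mouth, where 11.5 mm is expected when locked. Its marks line up with the locked pips. I did not test the lock by trying to turn it back.
- **Switch:** the lever leans to its "on" side. I pushed it to its end stop at about 34 N sideways and 20 N upward, then backed off. The arm touched nothing at hand-in.
- **Wax tin and spool:** both look untouched in the last top view.

**What disagreed or went wrong:**
- The lid sits about 3 mm off where it started, which fits the slack in the collar.
- The two cameras differed by about 5 mm in y, so I worked from corrected and averaged positions.
- The tool tilted by up to about 9° as the run went on. I straightened it twice by pressing the fingers against the drum's collar at about 10 to 20 N.
- Laying the lid down pressed it onto the bench at about 43 N for a moment. That was the lid in the fingers, not the arm or the gripper's body.

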